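# Lock the mill's crank shaft in its hub

### The job

The crank shaft of the hand mill is loose in its hub. Swing the crank until the flat on the shaft faces straight up at the setscrew, then take the T-handled hex key from its wooden stand, put it in the screw's socket and tighten the screw clockwise until it bears firmly on the flat (about 0.3 N m on the key; more than 0.4 N m marks the shaft, and so does running the screw down on the round of the shaft). Put the key back upright in its stand and leave the mug, jar and tin where they are.

Things in the scene. Friction and masses are not known exactly. Their poses are not given: they have to be found in the camera images.
- mill: Grey hand mill fixed to the bench; wooden base 200 x 260 x 20 mm. Origin on the bench under the setscrew, z up. y: parallel to the crank shaft (axis 85 mm high), crank at the -y end, housing and hopper (174 mm high) 50 to 150 mm away at +y. Hub: dark drum 60 mm across round the shaft under the screw. Shaft 24 mm thick, with one flat 1.6 mm deep along it, seen between hub and crank.
- shaft (a joint): Crank shaft's angle about the mill's y axis, rad. 0: the flat faces straight up at the setscrew, the crank arm points straight up; positive: crank leans to the mill's +x side (starts 0.5 to 1.25). Turns with drag (about 0.18 N m, 3 N at the handle) and stays where it is left. Needed: within 0.12 of 0.
- crank_grip (a point): Middle of the crank's wooden handle, a round bar 16 mm thick, 75 mm long, parallel to the shaft. It circles the shaft's axis at 60 mm radius, 130 mm from the screw towards mill -y; 145 mm above the bench when straight up. Axes turn with the shaft: z outwards along the crank arm, y along the bar. The arm's face is 33 mm to its +y side.
- screw (a joint): Setscrew's turn, rad, growing clockwise seen from above (tightening); starts 0 to 0.1. Even thread drag, 0.1 to 0.2 N m on the key; holds where it is left. Its foot meets the flat somewhere between 0.75 and 1.13, differing from case to case (earlier on the round of a misaligned shaft); then the torque climbs steeply, to 0.3 N m within about 0.1 rad of key turn.
- socket (a point): Centre of the mouth of the hexagonal socket on top of the setscrew's steel head (25 mm across, stands 23 mm above the hub's boss), 141 mm above the bench; the head turns but keeps its height. Socket 16.7 mm across flats, 18 mm deep. Axes turn with the screw: x is square to one pair of flats, z up. The key has some 0.1 rad of free play in it.
- screw_point: Foot of the setscrew, hidden in the hub on the screw's axis, between the screw's head and the shaft; its push on the shaft is what locks it.
- key: T-handled hex key, 0.28 kg: dark steel hexagonal shank 16 mm across flats, whose lowest 4 mm taper to 11 mm; origin at the centre of the tip, z up the shank to the bar, x along the bar. x is square to one pair of the shank's flats. 103 mm tall in all.
- key_bar (a point): Centre of the key's black cross bar, 94 mm above the tip; bar 90 mm long (key's x), 16 mm wide, 18 mm tall.
- stand: Wooden block 75 x 75 mm, 60 mm tall, fixed to the bench; origin at the centre of its underside.
- stand_hole (a point): Centre of the mouth of the round hole in the top of the stand, 60 mm above the bench: 23 mm wide, 50 mm deep. The key stands in it with its tip on the hole's floor, 10 mm above the bench, at any yaw.
- mug: Blue mug 76 mm wide, 80 mm tall; bystander, origin at the centre of its underside.
- jar: Closed glass jar 72 mm wide, 100 mm tall; bystander, origin at the centre of its underside.
- tin: Tin 70 mm wide, 90 mm tall; bystander, origin at the centre of its underside.
Mind the look-alikes: they are no part of the job. Of the things shaped like the stand, the wooden one is meant.

How it is judged:
On the way, in this order (a step that is already met when the one before it is completed fails the run):
1. the shaft's flat faces the setscrew (value of joint shaft between -0.12 and 0.12 rad), for 0.3 s.
2. the hex key sits in the screw's socket (horizontal distance between key and socket below 0.004 m and z of key in the frame of socket below -0.01 m and angle between key's own z axis and vertical below 0.2 rad), for 0.2 s.
3. with the key in the socket, the screw bears firmly on the flat (contact force between screw_point and anything else above 2 N and z of key in the frame of socket below -0.005 m and horizontal distance between key and socket below 0.006 m), for 0.2 s.
At the end, for the whole second after the job is handed in: The shaft's flat faces straight up within 0.12 rad, the setscrew bears on it with at least 2 N (reached at about 0.22 N m on the key), and the key stands upright (within 0.2 rad) at rest in its stand's hole, its tip within 10 mm of the hole's floor (all of step 1 and contact force between screw_point and anything else above 2 N and horizontal distance between key and stand_hole below 0.008 m and height (world z) of key below 0.02 m and angle between key's own z axis and vertical below 0.2 rad and linear speed of key below 0.03 m/s); the robot touches nothing.
It fails at once if the setscrew is overtightened (its foot presses with more than 20 N, reached at about 0.48 N m on the key) (contact force between screw_point and anything else above 20 N).
It fails at once if the setscrew is driven against the round of the shaft (contact force between screw_point and anything else above 3 N and (value of joint shaft above 0.4 rad or value of joint shaft below -0.4 rad)).
It fails at once if the mug, the jar or the tin is shifted by more than 30 mm (distance of any of mug, jar, tin from where it was at the start of the episode above 0.03 m).
It also fails if it takes over 72 s, if anything falls off the work surface, if the arm or the gripper's body presses on something with over 40 N, if the wrist force passes 120 N, or if a joint passes its speed limit or range.

### The arm

A 7-joint arm with a two-finger parallel gripper is mounted at the origin on the work surface. World frame = base frame: x ahead of the robot, y to its left, z up, the work surface at z = 0. Lengths are in m, angles in rad, forces in N, time in s.
With the tool pointing down it reaches from about 0.35 to 0.9 m from the base axis. Payload 8.1 kg.
Tool frame: the origin (TCP) lies midway between the tips of the shut fingers; the grasp point (between the pads) lies arm.hold_point_z behind it (arm.hold_point_z is the distance from the TCP to the grasp point, in m); z points along the fingers, x is the direction in which the jaws open and shut, and the axes are right-handed (so a half turn about z gives the same grasp; the last joint's range is limited). The gripper opens to 92 mm and grips with 3 to 60 N. Pads are 19 mm wide; open, the fingers measure 130 mm over their backs; the gripper's body (75 mm by 190 mm) begins 47 mm behind the grasp point.
Start: joints at [1.237, 0.434, 0.025, 1.573, -0.012, 1.134, -0.075], TCP at [0.143, -0.608, 0.198] pointing down, gripper open.
Joint ranges: [-2.62, 2.62], [-0.44, 2.09], [-1.27, 1.32], [0.08, 2.57], [-1.32, 4.46], [0.12, 2], [-2.74, 2.74]. Speed limits (rad/s): [2.22, 2.22, 3.01, 3.01, 3.14, 3.14, 3.14].

### API

Orientations are given as a rotation vector (axis times angle).
In Python, from cell import arm gives the robot as it stands.
- The arm moves only by the shell command python3 -m pendant 'ROWS' [FORCE]. ROWS is JSON, a list of rows, each an object with "dp": the shift along the tool's x, y, z in m, a list of three; "rotation": the turn, a rotation vector about the tool's x, y, z in rad, a list of three; "fingers": the closure, from -1 (fully open) to 1 (shut). In form: [{"dp": [x, y, z], "rotation": [rx, ry, rz], "fingers": fingers}, ...]. A call has 1 to 20 rows; each row is the pose to reach, as a shift and turn from the pose measured when the call began, along the tool's axes at that moment; what a row does not reach only later rows make up. A row lasts 1/8 s, in which the tool goes at most 62.5 mm and 10.7 degrees, less where a joint would pass 70% of its speed; a pose out of reach is approached as far as the arm can. A call with a gripper value outside its range is refused whole. The fingers move at their own pace and stop on an object; FORCE is the grip in N (left out, the last holds). Time passes only in rows, so rows that repeat a pose let the fingers close. It gives the time, the measured TCP pose, the force and the opening at its end, in the units of the state.
- arm.observe(): the state, without advancing time (a new reading comes with each control period).
- arm.get_image(name): name is "scene" or "side" or "wrist"; returns the picture (384x512x3 uint8, blue, green, red); there is no depth.
- arm.camera_params(name): a dict with "camera_matrix" (3x3 intrinsics, pixels), "rvec" (rotation vector, rad) and "tvec" (3), from world to camera coordinates, as OpenCV has them. Camera axes: x right, y down, z forward; pixel columns grow to the right and rows downward; lengths in m; the calibration is good to about 2 mm. The wrist camera is an equidistant fisheye: a pixel r from the principal point sees the ray r / f radians off the axis. A picture is of the moment at which its call begins: read the wrist's pose just before it. camera_params takes no time and is no camera call; for the wrist camera it gives the pose at the moment of the call.
- arm.sign_off(): hands the job in, once; it reports no verdict.
The state is a dict: "clock": time; "joints": joint angles; "dq": joint speeds; "joint_efforts": joint torques, N m; "position": TCP position; "ee_rot": TCP orientation; "force": force on the tool from outside, world axes, zero at the start; "ft_torque": the same for the moment, N m; "width": opening from 0.0 (shut) to 1.0 (fully open).
Only numpy, scipy, OpenCV 4.12 (cv2) and the standard library are available. Lean on these libraries where they do the work, as an engineer would, in place of code of your own. Each camera call takes 0.05 s, during which the arm holds its last target.

## Working session

There is one attempt and no reset: what is moved stays moved. The work goes in short steps, Python scripts to look and compute and a shell command to move; the robot and the scene stay as the last step left them, time stands still between calls to the robot, and variables do not carry over. Pictures are saved under pics/ and viewed, and the job is handed in when it is done.

```bash
ls; mkdir -p pics; python3 - <<'E'
from cell import arm
import cv2
for n in ["scene","side","wrist"]:
    cv2.imwrite(f"pics/{n}0.png",arm.get_image(n))
    p=arm.camera_params(n);print(n,p)
print(arm.observe(),arm.hold_point_z)
E
```

```text
pics
scene {'camera_matrix': array([[420.20053998,   0.        , 254.75410863],
       [  0.        , 420.20053998, 190.07452683],
       [  0.        ,   0.        ,   1.        ]]), 'rvec': array([ 2.06185421,  1.39728989, -0.52928384]), 'tvec': array([-0.22156979, -0.29610171,  1.58149158])}
side {'camera_matrix': array([[432.55720653,   0.        , 256.98119847],
       [  0.        , 432.55720653, 188.32923418],
       [  0.        ,   0.        ,   1.        ]]), 'rvec': array([ 0.63155141, -2.65917346,  1.10665684]), 'tvec': array([0.46667902, 0.23477255, 1.16731052])}
wrist {'camera_matrix': array([[297.31863964,   0.        , 255.62630985],
       [  0.        , 297.31863964, 193.74281547],
       [  0.        ,   0.        ,   1.        ]]), 'rvec': array([-2.2811757 ,  1.80895088,  0.25567884]), 'tvec': array([-0.6242337 , -0.03403958,  0.39045928])}
{'clock': 0.15, 'joints': array([ 1.23738383,  0.43506873,  0.02497123,  1.57386381, -0.01158061,
        1.13397802, -0.07507084]), 'dq': array([ 0.00097636, -0.00157451,  0.00059223, -0.00277881, -0.00056068,
       -0.00016604, -0.00113447]), 'joint_efforts': array([ 2.82947076e-03, -6.68259287e+01,  9.86063071e-01, -3.14694965e+01,
       -6.04894920e-02,  3.92641069e-02,  1.38137884e-04]), 'position': array([ 0.14283546, -0.60804526,  0.19733103]), 'ee_rot': array([-2.46194456e+00,  1.95051035e+00,  1.55741265e-03]), 'force': array([ 0.15813729, -0.33459899,  0.51025974]), 'ft_torque': array([-0.02904305,  0.02410152, -0.02637278]), 'width': 1.0009026730564181} 0.0188
```

View pics/scene0.png

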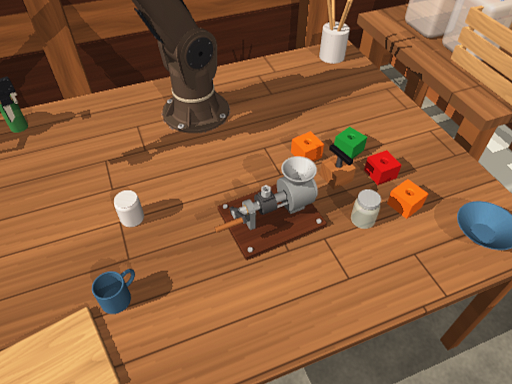

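View pics/side0.png

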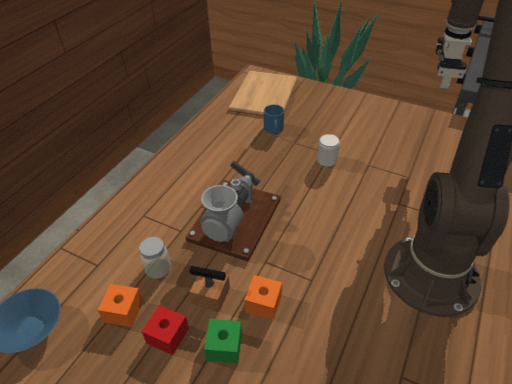

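View pics/wrist0.png

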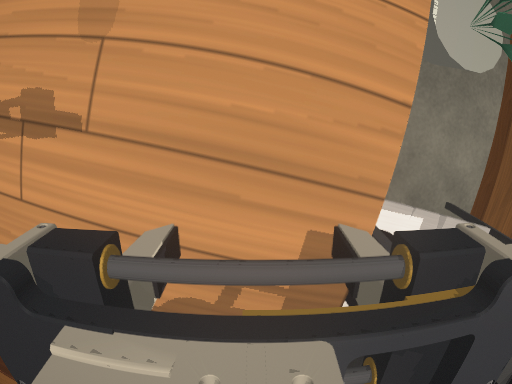

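The scene view shows the mill at about (268,200), and the key with its black bar at (343,152) in a wooden block at (340,172). In the side view the key is at (208,275). The stand-like candidates in the side view are orange (120,305), orange (264,297), red (166,329), green (223,341) and the wooden one with the key (208,285). Only the wooden one fits, so I'll confirm it with crops.

```bash
python3 - <<'E'
import cv2,numpy as np
s=cv2.imread("pics/scene0.png");d=cv2.imread("pics/side0.png")
cv2.imwrite("pics/c1.png",cv2.resize(s[120:260,210:400],None,fx=4,fy=4,interpolation=cv2.INTER_CUBIC))
cv2.imwrite("pics/c2.png",cv2.resize(d[150:320,160:300],None,fx=3.5,fy=3.5,interpolation=cv2.INTER_CUBIC))
E
```

```text
(no output)
```

View pics/c1.png

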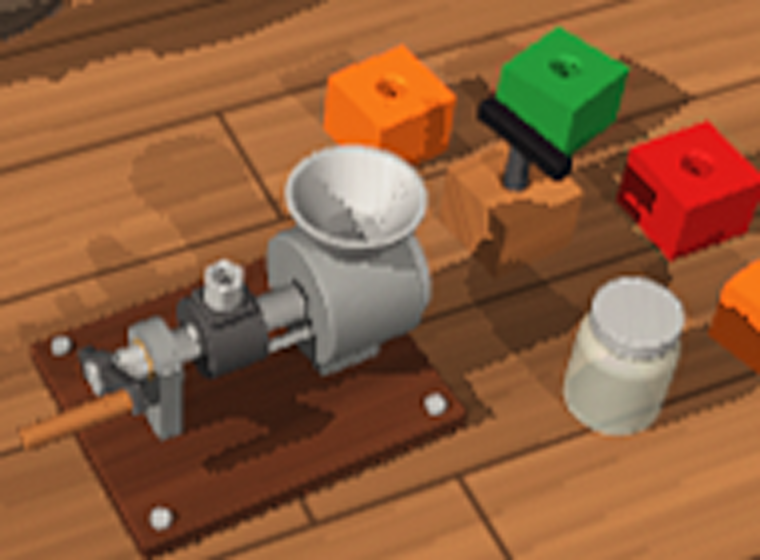

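View pics/c2.png

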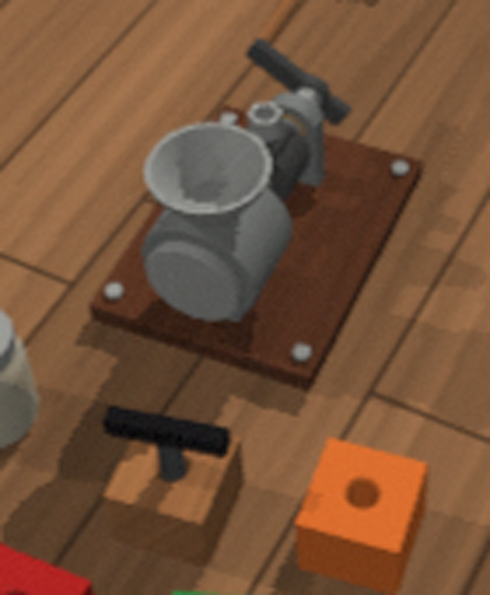

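The crops confirm it: the wooden block holding the black-barred key is the natural-wood stand. Next I'll measure the mill, key and stand.

```bash
cat > h.py <<'E'
import numpy as np,cv2
from cell import arm
def ray(n,uv,p=None):
    p=p or arm.camera_params(n);K=p["camera_matrix"];R=cv2.Rodrigues(p["rvec"])[0];t=p["tvec"]
    if n=="wrist":
        a=(np.array(uv,float)-K[:2,2])/K[0,0];r=np.hypot(*a)
        d=np.array([a[0]/r*np.sin(r),a[1]/r*np.sin(r),np.cos(r)]) if r>1e-9 else np.array([0,0,1.])
    else: d=np.linalg.inv(K)@np.array([uv[0],uv[1],1.])
    d=R.T@d
    return -R.T@t,d/np.linalg.norm(d)
def plane(n,uv,z,p=None):
    c,d=ray(n,uv,p);return c+d*(z-c[2])/d[2]
def tri(obs):
    A=np.zeros((3,3));b=np.zeros(3);L=[]
    for o in obs:
        c,d=ray(*o);P=np.eye(3)-np.outer(d,d);A+=P;b+=P@c;L.append((P,c))
    x=np.linalg.solve(A,b);return x,[float(np.linalg.norm(P@(x-c))) for P,c in L]
def proj(n,X,p=None):
    p=p or arm.camera_params(n)
    K=p["camera_matrix"]
    if n!="wrist":
        return cv2.projectPoints(np.array(X,float).reshape(-1,1,3),p["rvec"],p["tvec"],K,None)[0].reshape(-1,2)
    c=(cv2.Rodrigues(p["rvec"])[0]@np.array(X,float).reshape(-1,3).T).T+p["tvec"]
    th=np.arctan2(np.hypot(c[:,0],c[:,1]),c[:,2]);ph=np.arctan2(c[:,1],c[:,0])
    return K[:2,2]+K[0,0]*th[:,None]*np.c_[np.cos(ph),np.sin(ph)]
E
python3 - <<'E'
from h import *
np.set_printoptions(precision=4,suppress=True)
sc=lambda x,y:(210+(x+.5)/4-.5,120+(y+.5)/4-.5)
sd=lambda x,y:(160+(x+.5)/3.5-.5,150+(y+.5)/3.5-.5)
print("socket tri",tri([("scene",sc(224,268)),("side",sd(265,112))]))
print("sock planes",plane("scene",sc(224,268),.141),plane("side",sd(265,112),.141))
for nm,f,n,pts in [("bolt",sc,"scene",[(60,345),(160,518),(434,404)]),("bolt",sd,"side",[(229,119),(400,167),(302,352),(114,291)])]:
    for q in pts: print(n,q,plane(n,f(*q),.024))
print("bar ends side",[plane("side",sd(*q),.109)for q in[(112,420),(222,440)]])
print("bar ends scene",[plane("scene",sc(*q),.109)for q in[(487,110),(563,164)]])
print("bar ends tri",tri([("scene",sc(487,110)),("side",sd(222,440))]),tri([("scene",sc(563,164)),("side",sd(112,420))]))
# stand top corners side
print("stand side",[plane("side",sd(*q),.06) for q in[(105,497),(205,522)]])
print("stand scene",[plane("scene",sc(*q),.06) for q in[(497,228),(580,192)]])
print("handle end scene/arm",[plane("scene",sc(*q),.115)for q in[(25,440),(130,400)]])
E
```

```text
socket tri (array([0.5687, 0.0431, 0.1463]), [8.753220188121502e-05, 8.753220188142269e-05])
sock planes [0.5644 0.0451 0.141 ] [0.5716 0.0383 0.141 ]
scene (60, 345) [ 0.494  -0.0547  0.024 ]
scene (160, 518) [ 0.6634 -0.0412  0.024 ]
scene (434, 404) [0.6457 0.1774 0.024 ]
side (229, 119) [ 0.6615 -0.0433  0.024 ]
side (400, 167) [ 0.4935 -0.0574  0.024 ]
side (302, 352) [0.4752 0.1627 0.024 ]
side (114, 291) [0.6442 0.1767 0.024 ]
bar ends side [array([0.5337, 0.3301, 0.109 ]), array([0.4563, 0.31  , 0.109 ])]
bar ends scene [array([0.4624, 0.3075, 0.109 ]), array([0.5356, 0.3315, 0.109 ])]
bar ends tri (array([0.4584, 0.309 , 0.1055]), [0.001143240206259346, 0.0011432402062592458]) (array([0.5345, 0.3309, 0.1088]), [0.0011803946332234968, 0.0011803946332236044])
stand side [array([0.5262, 0.3613, 0.06  ]), array([0.4524, 0.3468, 0.06  ])]
stand scene [array([0.5369, 0.2829, 0.06  ]), array([0.527 , 0.3612, 0.06  ])]
handle end scene/arm [array([ 0.6325, -0.121 ,  0.115 ]), array([ 0.6273, -0.0472,  0.115 ])]
```

```bash
python3 - <<'E'
from h import *
from scipy.spatial.transform import Rotation as R
np.set_printoptions(precision=4,suppress=True)
sc=lambda x,y:(210+(x+.5)/4-.5,120+(y+.5)/4-.5)
ya=np.arctan2(.0175,.219);X=np.array([np.cos(ya),np.sin(ya),0]);Y=np.array([-np.sin(ya),np.cos(ya),0]);O=np.array([.5696,.0425,0])
for q,y in[((25,438),-.167),((128,400),-.1)]:
    c,d=ray("scene",sc(*q));s=((O+Y*y-c)@Y)/(d@Y);P=c+s*d;xx=(P-O)@X;print(P,xx,P[2],"ang",np.arctan2(xx,P[2]-.085),np.hypot(xx,P[2]-.085))
print("yaw",ya);s=arm.observe()
print(R.from_rotvec(s["ee_rot"]).as_matrix())
E
```

```text
[ 0.6297 -0.1202  0.1132] 0.04693295070803023 0.11320301436447722 ang 1.0296996031896068 0.05475501695192234
[ 0.6382 -0.0523  0.1307] 0.06083012907914781 0.1307260623181845 ang 0.9262075352617511 0.07609978566929264
yaw 0.07973924161085301
[[ 0.2287 -0.9735 -0.0004]
 [-0.9735 -0.2287  0.0011]
 [-0.0012  0.0001 -1.    ]]
```

```bash
python3 -m pendant '[{"dp":[-0.1,-0.15,-0.05],"rotation":[0,0,-0.36],"fingers":-1},{"dp":[-0.1,-0.15,-0.05],"rotation":[0,0,-0.36],"fingers":-1},{"dp":[-0.1,-0.15,-0.05],"rotation":[0,0,-0.36],"fingers":-1},{"dp":[-0.2,-0.3,-0.053],"rotation":[0,0,-0.71],"fingers":-0.5},{"dp":[-0.2,-0.3,-0.053],"rotation":[0,0,-0.71],"fingers":-0.5},{"dp":[-0.2,-0.3,-0.053],"rotation":[0,0,-0.71],"fingers":-0.5},{"dp":[-0.3,-0.45,-0.053],"rotation":[0,0,-1.07],"fingers":-0.2},{"dp":[-0.3,-0.45,-0.053],"rotation":[0,0,-1.07],"fingers":-0.2},{"dp":[-0.3,-0.45,-0.053],"rotation":[0,0,-1.07],"fingers":-0.2},{"dp":[-0.4,-0.594,-0.053],"rotation":[0,0,-1.42],"fingers":-0.2},{"dp":[-0.4,-0.594,-0.053],"rotation":[0,0,-1.42],"fingers":-0.2},{"dp":[-0.4,-0.594,-0.053],"rotation":[0,0,-1.42],"fingers":-0.2},{"dp":[-0.4,-0.594,-0.053],"rotation":[0,0,-1.42],"fingers":-0.2},{"dp":[-0.4,-0.594,-0.053],"rotation":[0,0,-1.42],"fingers":-0.2}]' 10
python3 - <<'E'
from h import *
for n in ["scene","wrist","side"]: cv2.imwrite(f"pics/{n}1.png",arm.get_image(n))
s=arm.observe();print(s)
from scipy.spatial.transform import Rotation as R
print(R.from_rotvec(s["ee_rot"]).as_matrix())
E
```

```text
clock: 1.9
position: [0.6292, -0.0834, 0.2502]
ee_rot: [-3.138, -0.125, 0.002]
force: [-0.6, -0.7, -0.0]
width: 0.603
{'clock': 2.05, 'joints': array([ 0.37558754,  0.46763782, -0.50036204,  1.43585213,  0.22640429,
        1.29616927, -0.06340849]), 'dq': array([ 0.00225493, -0.00234759, -0.00542923, -0.00261494, -0.0018508 ,
       -0.00032481, -0.00086605]), 'joint_efforts': array([-6.61536232e-01, -6.71166730e+01, -7.09323362e+00, -3.25306928e+01,
       -9.61216819e-02,  2.15522968e-02,  5.13293387e-03]), 'position': array([ 0.62899491, -0.08463134,  0.25077763]), 'ee_rot': array([-3.13905566e+00, -1.21856788e-01,  1.08280383e-03]), 'force': array([-0.65375256, -0.14754985,  0.34340254]), 'ft_torque': array([-0.00286574, -0.09626797, -0.07057074]), 'width': 0.5984896666875316}
[[ 9.96990380e-01  7.75222461e-02 -6.95543821e-04]
 [ 7.75223650e-02 -9.96990603e-01  1.45608470e-04]
 [-6.82162758e-04 -1.99090446e-04 -9.99999748e-01]]
```

View pics/wrist1.png

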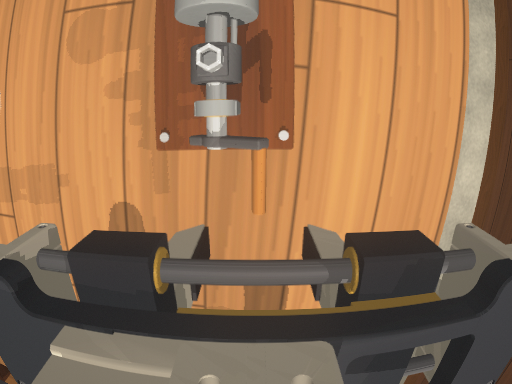

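View pics/side1.png

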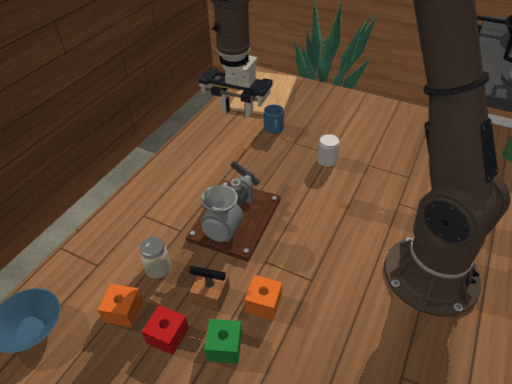

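The wrist view shows the hub with the hex socket at (209,57), and the crank handle from (259,150) to (259,213), leaning to +x.

```bash
python3 - <<'E'
from h import *
np.set_printoptions(precision=4,suppress=True)
w=cv2.imread("pics/wrist1.png")
cv2.imwrite("pics/c3.png",cv2.resize(w[20:220,150:300],None,fx=3,fy=3,interpolation=cv2.INTER_CUBIC))
cv2.imwrite("pics/c3s.png",cv2.resize(w[35:80,185:235],None,fx=12,fy=12,interpolation=cv2.INTER_CUBIC))
p=arm.camera_params("wrist");print(ray("wrist",(255,194),p))
print("sock",plane("wrist",(209,57.5),.141,p))
print("bolts",plane("wrist",(164.5,137),.024,p),plane("wrist",(283.5,135),.024,p))
for z in(.11,.117,.125):print("handle",plane("wrist",(259,150),z,p),plane("wrist",(259,212),z,p))
E
```

```text
(array([ 0.6235, -0.01  ,  0.4378]), array([ 0.0185, -0.2771, -0.9607]))
sock [0.5732 0.0408 0.141 ]
bolts [ 0.4956 -0.0546  0.024 ] [ 0.6645 -0.0411  0.024 ]
handle [ 0.6303 -0.0536  0.11  ] [ 0.6361 -0.126   0.11  ]
handle [ 0.6302 -0.0526  0.117 ] [ 0.6358 -0.1236  0.117 ]
handle [ 0.63   -0.0516  0.125 ] [ 0.6355 -0.1207  0.125 ]
```

View pics/c3.png

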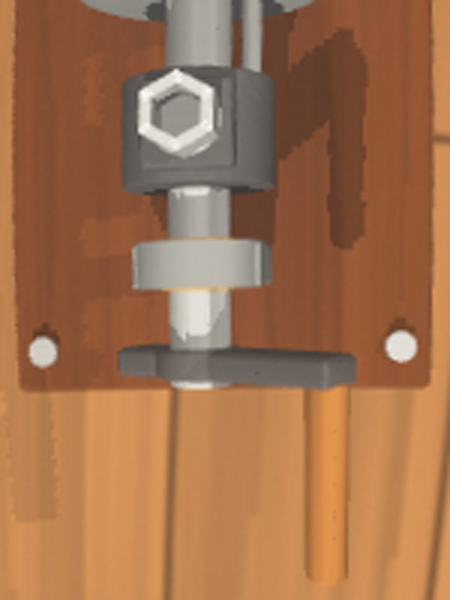

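View pics/c3s.png

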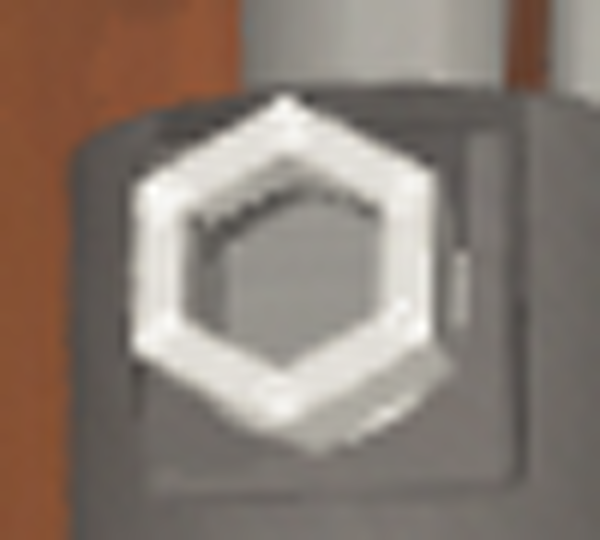

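```bash
python3 -m pendant '[{"dp":[0.0035,0.003,0.05],"rotation":[0,0,0],"fingers":-0.2},{"dp":[0.0035,0.003,0.1],"rotation":[0,0,0],"fingers":-0.2},{"dp":[0.0035,0.003,0.13],"rotation":[0,0,0],"fingers":-0.2},{"dp":[0.0035,0.003,0.153],"rotation":[0,0,0],"fingers":-0.2},{"dp":[0.0035,0.003,0.153],"rotation":[0,0,0],"fingers":1},{"dp":[0.0035,0.003,0.153],"rotation":[0,0,0],"fingers":1},{"dp":[0.0035,0.003,0.153],"rotation":[0,0,0],"fingers":1},{"dp":[0.0035,0.003,0.153],"rotation":[0,0,0],"fingers":1},{"dp":[0.0035,0.003,0.153],"rotation":[0,0,0],"fingers":1}]' 10
python3 - <<'E'
from h import *
for n in ["wrist"]: cv2.imwrite(f"pics/{n}2.png",arm.get_image(n))
s=arm.observe();print({k:s[k] for k in("clock","position","ee_rot","force","ft_torque","width")})
E
```

```text
clock: 3.18
position: [0.6328, -0.0873, 0.0982]
ee_rot: [-3.139, -0.122, 0.0]
force: [0.4, -0.3, -0.4]
width: 0.101
{'clock': 3.225, 'position': array([ 0.63273708, -0.08731239,  0.0980829 ]), 'ee_rot': array([-3.13914698e+00, -1.21968704e-01,  4.48782926e-04]), 'force': array([ 0.07502944, -0.54208575,  0.0026667 ]), 'ft_torque': array([ 0.04219506, -0.12588048, -0.00432581]), 'width': 0.0636874023595796}
```

View pics/wrist2.png

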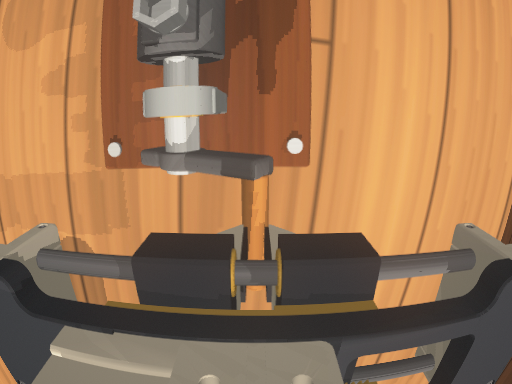

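```bash
python3 -m pendant '[{"dp":[0,0,0],"rotation":[0,0,0],"fingers":1},{"dp":[0,0,0],"rotation":[0,0,0],"fingers":1}]' 10
python3 - <<'E'
from h import *
for n in ["wrist","side","scene"]: cv2.imwrite(f"pics/{n}3.png",arm.get_image(n))
w=cv2.imread("pics/wrist3.png");d=cv2.imread("pics/side3.png");s=cv2.imread("pics/scene3.png")
a=cv2.resize(w[150:320,180:340],(400,425));b=cv2.resize(s[130:260,190:320],(400,400))
a=a[:400]
cv2.imwrite("pics/c4.png",np.hstack([a,b]))
print(arm.observe()["width"],arm.observe()["force"])
E
```

```text
clock: 3.48
position: [0.6328, -0.0873, 0.0981]
ee_rot: [-3.139, -0.122, 0.0]
force: [-0.6, 0.0, -0.8]
width: 0.006
0.004639278275859568 [ 0.40926082 -0.05811075 -0.27047592]
```

View pics/c4.png

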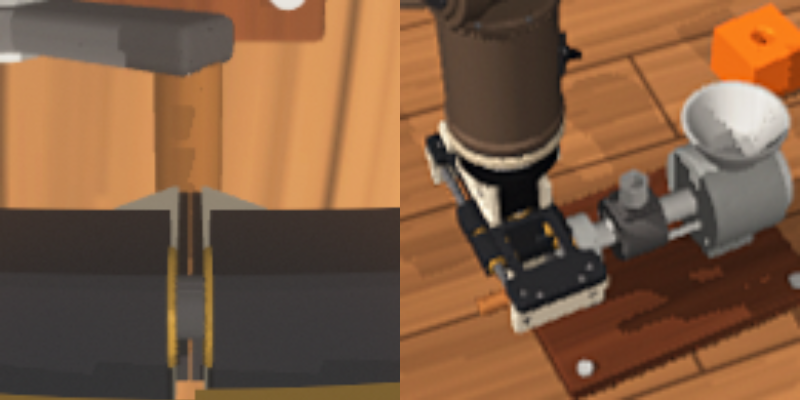

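```bash
python3 - <<'E'
import cv2,numpy as np
w=cv2.imread("pics/wrist3.png")
cv2.imwrite("pics/c5.png",cv2.resize(w[135:245,130:300],None,fx=4.5,fy=4.5,interpolation=cv2.INTER_CUBIC))
a=cv2.imread("pics/scene0.png")[205:245,205:265];b=cv2.imread("pics/scene3.png")[205:245,205:265]
cv2.imwrite("pics/c6.png",cv2.resize(np.hstack([a,b]),None,fx=6,fy=6,interpolation=cv2.INTER_CUBIC))
E
```

```text
(no output)
```

View pics/c5.png

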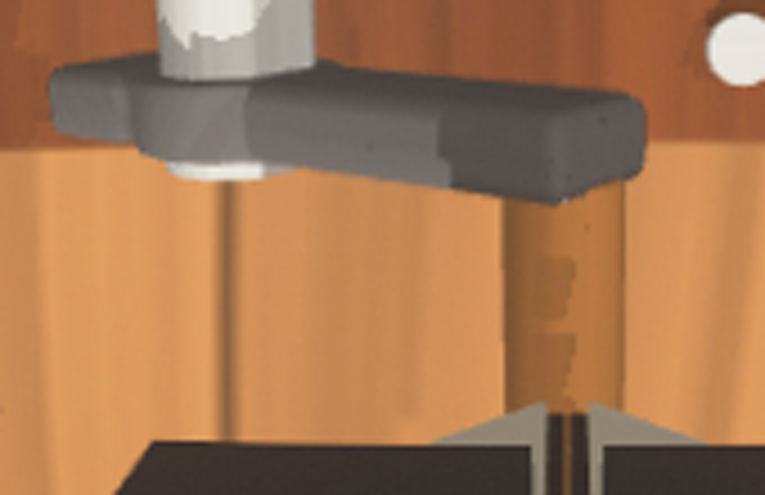

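View pics/c6.png

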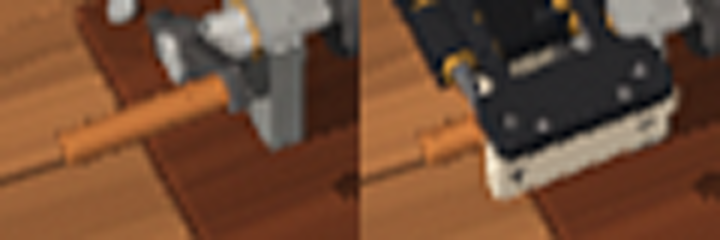

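```bash
python3 - <<'E'
from h import *
np.set_printoptions(precision=4,suppress=True)
p=arm.camera_params("wrist");R=cv2.Rodrigues(p["rvec"])[0]
now=arm.observe()["position"];d=np.array([.62899,-.08463,.25078])-now
q=dict(p);q["tvec"]=p["tvec"]-R@d
# end of handle
print(tri([("scene",(216,229.2)),("wrist",(259,213),q)]))
# root right/left edges in two wrist images; centre root
print(tri([("wrist",(259,150),q),("wrist",(255.3,176),p)]))
# arm tip right top corner wrist1 c3 (353,357)/3 ; wrist3 c5 (640,97)
print(tri([("wrist",(150+353/3,20+356/3),q),("wrist",(130+640/4.5,135+97/4.5),p)]))
# lower front corner: wrist1 c3 (330,388) wrist3 (562,203)
print(tri([("wrist",(150+328/3,20+387/3),q),("wrist",(130+562/4.5,135+203/4.5),p)]))
E
```

```text
(array([ 0.6362, -0.1221,  0.1225]), [0.0007617717026570893, 0.0007617717026570385])
(array([ 0.6305, -0.056 ,  0.0918]), [0.0002981284002375984, 0.0002981284002377319])
(array([ 0.6397, -0.0413,  0.0965]), [0.00020533263453541818, 0.00020533263453530225])
(array([ 0.6299, -0.0499,  0.1289]), [0.000350557734489194, 0.0003505577344891659])
```

```bash
python3 - <<'E'
from h import *
np.set_printoptions(precision=4,suppress=True)
t=arm.observe()["position"];print(t)
print(proj("wrist",[t,t+[0,0,.0188],t+[0,0,.05]]), ray("wrist",(255.6,193.7))[0])
print(proj("scene",[t,t+[0,0,.0188]]),proj("side",[t,t+[0,0,.0188]]))
d=cv2.imread("pics/side3.png");cv2.imwrite("pics/c7.png",cv2.resize(d[120:220,190:310],None,fx=6,fy=6,interpolation=cv2.INTER_CUBIC))
E
```

```text
[ 0.6327 -0.0873  0.098 ]
[[255.5225 223.5415]
 [255.5015 234.8258]
 [255.4568 259.0066]] [ 0.6271 -0.0126  0.2851]
[[228.6341 229.6595]
 [228.2946 225.342 ]] [[238.4461 160.8433]
 [238.1829 156.2887]]
```

View pics/c7.png

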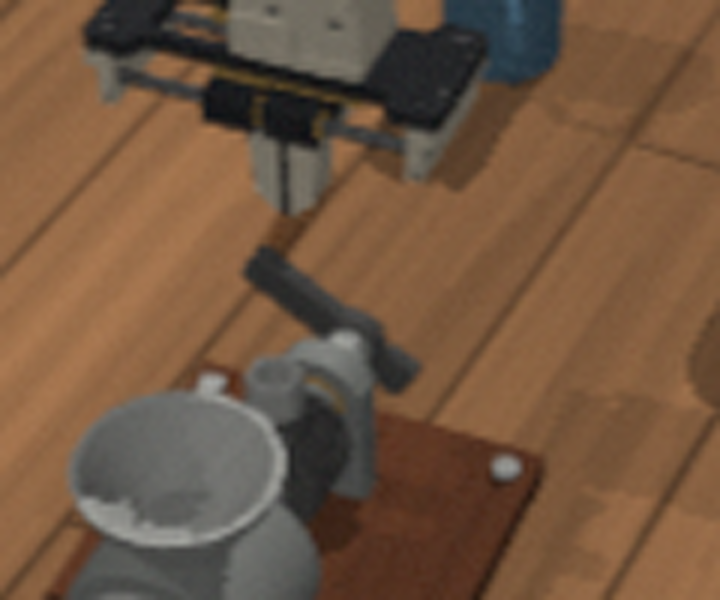

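View pics/wrist3.png

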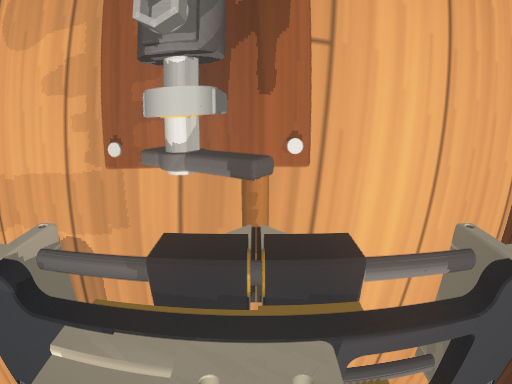

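```bash
python3 - <<'E'
from h import *
np.set_printoptions(precision=4,suppress=True)
ya=.08;X=np.array([np.cos(ya),np.sin(ya),0]);Y=np.array([-np.sin(ya),np.cos(ya),0]);O=np.array([.572,.041,0])
def at(n,uv,y,p=None):
    c,d=ray(n,uv,p);s=((O+Y*y-c)@Y)/(d@Y);P=c+s*d;return (P-O)@X,P[2]
# side3 crop: near(+y) face of arm: outer end top (270,250) lower(250,275); inner end (415,360),(398,390)
for q in[(270,248),(248,275),(418,362),(398,390),(345,335)]:
    print(q,at("side",(190+q[0]/6-.4,120+q[1]/6-.4),-.087),at("side",(190+q[0]/6-.4,120+q[1]/6-.4),-.097))
g=proj("side",[O+Y*y+X*.06*np.sin(a)+[0,0,.085+.06*np.cos(a)] for a in(.8,1,1.2) for y in(-.097,-.167)])
print((g-[190,120])*6)
g=proj("scene",[O+Y*y+X*.06*np.sin(a)+[0,0,.085+.06*np.cos(a)] for a in(.8,1,1.2) for y in(-.097,-.167)])
print((g-[205,205])*6)
print(proj("wrist",[O+Y*y+X*.06*np.sin(a)+[0,0,.085+.06*np.cos(a)] for a in(.8,1,1.2) for y in(-.097,-.167)]))
E
```

```text
(270, 248) (np.float64(0.04049731734376946), np.float64(0.13779090658335702)) (np.float64(0.04560373233769301), np.float64(0.12807368878432146))
(248, 275) (np.float64(0.0540618219183708), np.float64(0.1152599469506903)) (np.float64(0.059322306656242184), np.float64(0.10528681570030729))
(418, 362) (np.float64(-0.03923974821526415), np.float64(0.08680385159235382)) (np.float64(-0.03503901091905994), np.float64(0.07650750740769074))
(398, 390) (np.float64(-0.0278574992652753), np.float64(0.06294101018873544)) (np.float64(-0.023527478944274323), np.float64(0.05237362463689965))
(345, 335) (np.float64(0.0009523259721593739), np.float64(0.09172375297129054)) (np.float64(0.005609576998351294), np.float64(0.0814832905139351))
[[272.3143 248.7123]
 [327.5595 167.1594]
 [259.9503 259.0539]
 [315.2586 177.6719]
 [251.4349 272.099 ]
 [306.6641 190.8163]]
[[207.5216  66.662 ]
 [ 57.9426 124.4709]
 [215.3574  92.1594]
 [ 66.2924 150.317 ]
 [221.2539 115.991 ]
 [ 72.9616 174.3462]]
[[242.0816 182.4096]
 [244.2928 289.7545]
 [255.6586 178.4716]
 [255.9951 281.8545]
 [264.5156 174.4992]
 [263.8031 273.532 ]]
```

```bash
python3 - <<'E'
from h import *
w=cv2.imread("pics/wrist3.png");cv2.imwrite("pics/c8.png",cv2.resize(w[200:320,205:305],None,fx=6,fy=5,interpolation=cv2.INTER_CUBIC))
d=cv2.imread("pics/side3.png");cv2.imwrite("pics/c9.png",cv2.resize(d[130:185,215:265],None,fx=12,fy=10.9,interpolation=cv2.INTER_CUBIC))
E
```

```text
(no output)
```

View pics/c8.png

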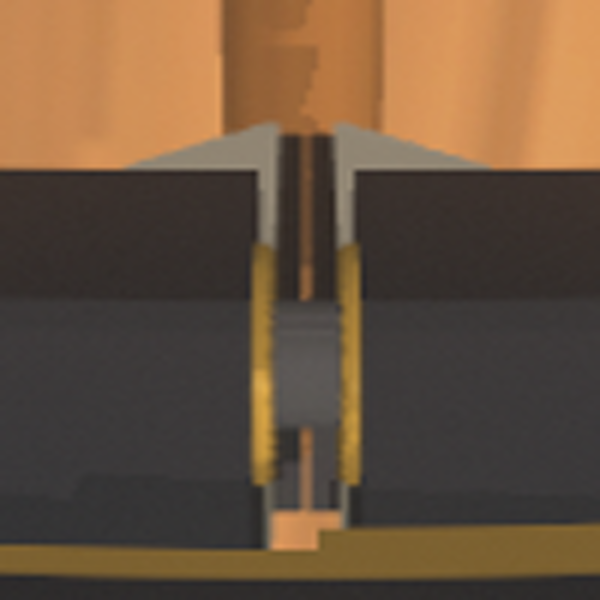

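View pics/c9.png

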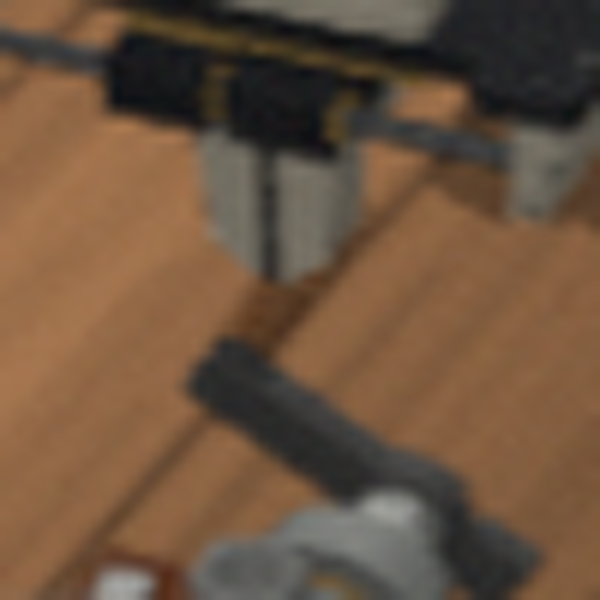

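```bash
python3 - <<'E'
from h import *
np.set_printoptions(precision=2,suppress=True)
t=arm.observe()["position"];Y=np.array([-.08,.997,0])
for y in(0,.0095,.013):
  print(y,[proj("wrist",[t+[0,0,h]+Y*y])[0,1] for h in(0,.01,.02,.03)])
t1=np.array([.62899,-.08463,.25078])
print(proj("side",[t1,t1+[0,0,.0188]]),proj("scene",[t1,t1+[0,0,.0188]]))
d=cv2.imread("pics/side1.png")[60:130,190:290];cv2.imwrite("pics/c10.png",cv2.resize(d,None,fx=7,fy=7,interpolation=cv2.INTER_CUBIC))
E
```

```text
0 [np.float64(223.54151726166754), np.float64(229.2907026176161), np.float64(235.61832439361112), np.float64(242.60960243666537)]
0.0095 [np.float64(210.30114048800587), np.float64(215.4999478138758), np.float64(221.24244088884072), np.float64(227.61357082214013)]
0.013 [np.float64(205.3140249147189), np.float64(210.29388717977093), np.float64(215.80149442496227), np.float64(221.9209745514063)]
[[236.82 121.9 ]
 [236.52 116.52]] [[226.16 189.57]
 [225.74 184.18]]
```

View pics/c10.png

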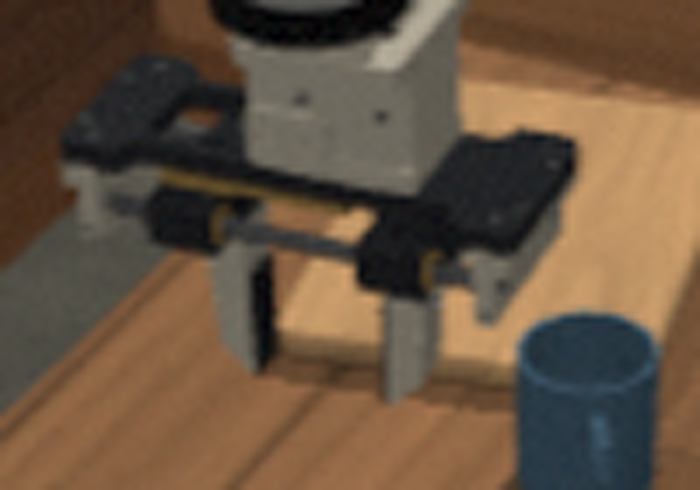

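The shut fingers passed just above the handle. In both the side and wrist views the real tips sit about 27 mm above the stated TCP, so I'll open and go down 25 mm further.

```bash
python3 -m pendant '[{"dp":[0,0,0],"rotation":[0,0,0],"fingers":-0.2},{"dp":[0,0,0],"rotation":[0,0,0],"fingers":-0.2},{"dp":[0,0,0],"rotation":[0,0,0],"fingers":-0.2},{"dp":[0,0,0],"rotation":[0,0,0],"fingers":-0.2},{"dp":[0,0,0.015],"rotation":[0,0,0],"fingers":-0.2},{"dp":[0,0,0.026],"rotation":[0,0,0],"fingers":-0.2},{"dp":[0,0,0.026],"rotation":[0,0,0],"fingers":1},{"dp":[0,0,0.026],"rotation":[0,0,0],"fingers":1},{"dp":[0,0,0.026],"rotation":[0,0,0],"fingers":1},{"dp":[0,0,0.026],"rotation":[0,0,0],"fingers":1},{"dp":[0,0,0.026],"rotation":[0,0,0],"fingers":1}]' 10
python3 - <<'E'
from h import *
for n in ["wrist","side"]: cv2.imwrite(f"pics/{n}4.png",arm.get_image(n))
w=cv2.imread("pics/wrist4.png");d=cv2.imread("pics/side4.png")
cv2.imwrite("pics/c11.png",np.hstack([cv2.resize(w[130:320,160:350],(400,400)),cv2.resize(d[120:220,190:290],(400,400))]))
s=arm.observe();print({k:s[k] for k in("clock","position","ee_rot","force","ft_torque","width")})
E
```

```text
clock: 5.0
position: [0.6326, -0.0873, 0.0722]
ee_rot: [3.139, 0.122, -0.001]
force: [-1.7, -0.1, 0.6]
width: 0.17
{'clock': 5.1, 'position': array([ 0.63258462, -0.08735941,  0.07220427]), 'ee_rot': array([ 3.13919092e+00,  1.21888704e-01, -7.67932007e-04]), 'force': array([-1.75136925, -0.10724386,  1.54674344]), 'ft_torque': array([-0.01811402,  0.14083876,  0.02522131]), 'width': 0.16913488352809916}
```

View pics/c11.png

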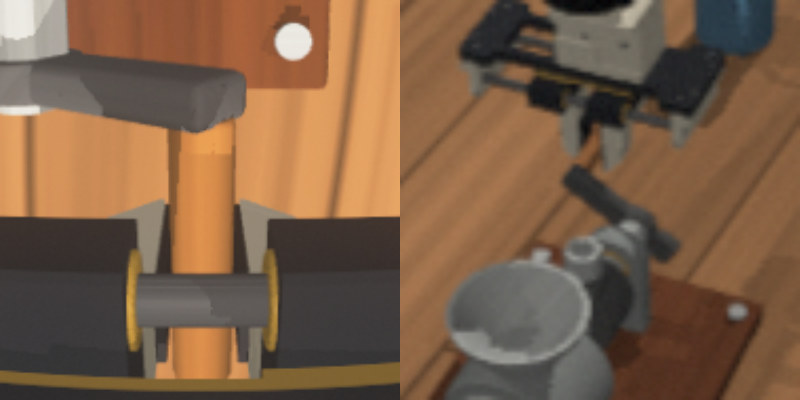

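```bash
python3 -m pendant '[{"dp":[-0.0035,0,-0.0045],"rotation":[0,0,0],"fingers":1},{"dp":[-0.007,0,-0.0086],"rotation":[0,0,0],"fingers":1},{"dp":[-0.0115,0,-0.0127],"rotation":[0,0,0],"fingers":1},{"dp":[-0.0161,0,-0.0163],"rotation":[0,0,0],"fingers":1},{"dp":[-0.0213,0,-0.0194],"rotation":[0,0,0],"fingers":1},{"dp":[-0.0266,0,-0.0221],"rotation":[0,0,0],"fingers":1},{"dp":[-0.0323,0,-0.0241],"rotation":[0,0,0],"fingers":1},{"dp":[-0.0381,0,-0.0256],"rotation":[0,0,0],"fingers":1},{"dp":[-0.044,0,-0.0265],"rotation":[0,0,0],"fingers":1},{"dp":[-0.05,0,-0.0268],"rotation":[0,0,0],"fingers":1},{"dp":[-0.05,0,-0.0268],"rotation":[0,0,0],"fingers":1},{"dp":[-0.05,0,-0.0268],"rotation":[0,0,0],"fingers":1}]' 10
python3 - <<'E'
from h import *
for n in ["wrist","side","scene"]: cv2.imwrite(f"pics/{n}5.png",arm.get_image(n))
w=cv2.imread("pics/wrist5.png");d=cv2.imread("pics/side5.png")
cv2.imwrite("pics/c12.png",np.hstack([cv2.resize(w[110:300,120:310],(400,400)),cv2.resize(d[120:220,190:290],(400,400))]))
s=arm.observe();print({k:s[k] for k in("clock","position","ee_rot","force","ft_torque","width")})
E
```

```text
clock: 6.6
position: [0.5842, -0.091, 0.101]
ee_rot: [3.139, 0.122, 0.005]
force: [2.3, 0.2, 10.2]
width: 0.17
{'clock': 6.75, 'position': array([ 0.58423798, -0.09108072,  0.10102616]), 'ee_rot': array([3.13870712, 0.12193963, 0.00487954]), 'force': array([ 1.10086298, -0.68586375, 10.81574088]), 'ft_torque': array([ 0.0069331 , -0.55120584,  0.01550603]), 'width': 0.16832455929669252}
```

View pics/c12.png

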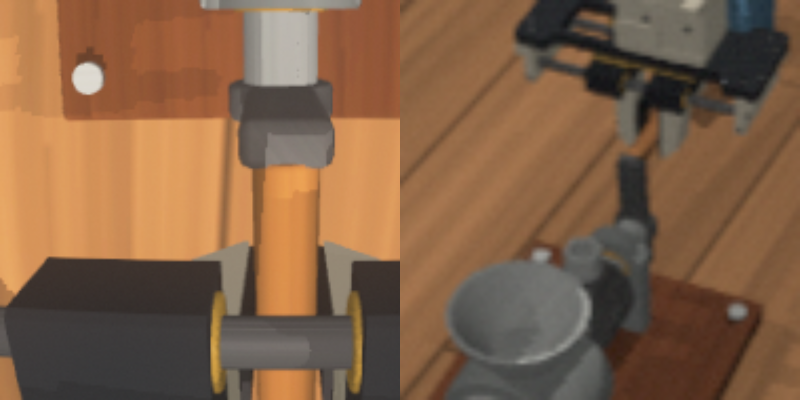

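```bash
python3 -m pendant '[{"dp":[-0.001,0,-0.002],"rotation":[0,0,0],"fingers":1},{"dp":[-0.001,0,-0.002],"rotation":[0,0,0],"fingers":1},{"dp":[-0.001,0,-0.002],"rotation":[0,0,0],"fingers":-0.2},{"dp":[-0.001,0,-0.002],"rotation":[0,0,0],"fingers":-0.2},{"dp":[-0.001,0,-0.002],"rotation":[0,0,0],"fingers":-0.2},{"dp":[-0.001,0,-0.05],"rotation":[0,0,0],"fingers":-0.2},{"dp":[-0.001,0,-0.1],"rotation":[0,0,0],"fingers":-0.2},{"dp":[-0.001,0,-0.15],"rotation":[0,0,0],"fingers":-0.2},{"dp":[-0.001,0,-0.15],"rotation":[0,0,0],"fingers":-0.2}]' 10
python3 - <<'E'
from h import *
for n in ["wrist","side","scene"]: cv2.imwrite(f"pics/{n}6.png",arm.get_image(n))
w=cv2.imread("pics/wrist6.png");d=cv2.imread("pics/side6.png")
cv2.imwrite("pics/c13.png",np.hstack([cv2.resize(w[0:240,140:380],(560,560)),cv2.resize(d[140:220,210:250],(280,560))])[:,:800])
s=arm.observe();print({k:s[k] for k in("clock","joints","position","ee_rot","force","ft_torque","width")})
E
```

```text
clock: 7.88
position: [0.5852, -0.0908, 0.2555]
ee_rot: [3.138, 0.122, 0.017]
force: [0.2, -0.6, 0.2]
width: 0.595
{'clock': 8.025, 'joints': array([ 0.43433786,  0.39130983, -0.52202512,  1.55484055,  0.20255435,
        1.24772224, -0.04152871]), 'position': array([ 0.58217944, -0.09118021,  0.25011858]), 'ee_rot': array([3.13865787e+00, 1.21892231e-01, 2.85034367e-03]), 'force': array([-0.05757537, -0.21773679, -0.13495332]), 'ft_torque': array([-0.03990063, -0.10441995,  0.02433445]), 'width': 0.603456824973818}
```

View pics/c13.png

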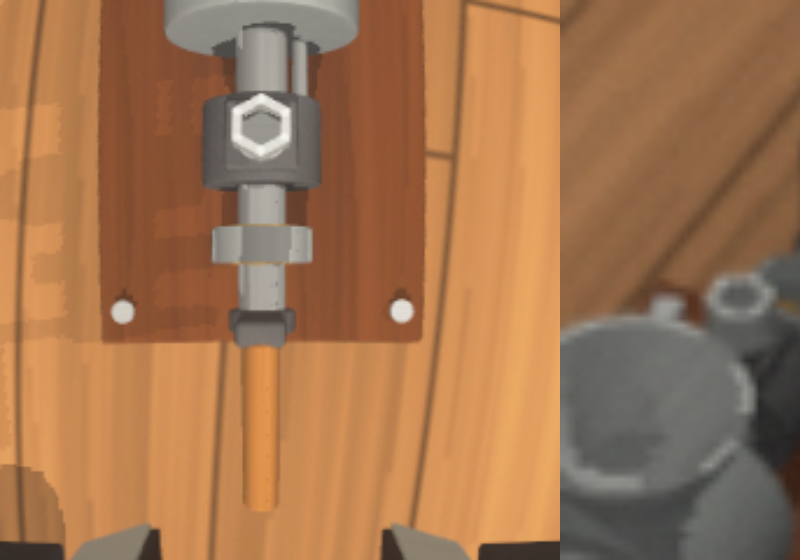

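```bash
python3 -m pendant '[{"dp":[-0.0068,-0.052,0],"rotation":[0,0,-0.17],"fingers":-0.2},{"dp":[-0.0137,-0.104,0],"rotation":[0,0,-0.35],"fingers":-0.2},{"dp":[-0.02,-0.156,0],"rotation":[0,0,-0.52],"fingers":-0.2},{"dp":[-0.0273,-0.208,0],"rotation":[0,0,-0.7],"fingers":-0.2},{"dp":[-0.034,-0.26,0],"rotation":[0,0,-0.87],"fingers":-0.2},{"dp":[-0.041,-0.312,0],"rotation":[0,0,-1.05],"fingers":-0.2},{"dp":[-0.0475,-0.364,0],"rotation":[0,0,-1.22],"fingers":-0.2},{"dp":[-0.0546,-0.4165,0.01],"rotation":[0,0,-1.4],"fingers":-0.2},{"dp":[-0.0546,-0.4165,0.02],"rotation":[0,0,-1.57],"fingers":-0.2},{"dp":[-0.0546,-0.4165,0.03],"rotation":[0,0,-1.77],"fingers":-0.2},{"dp":[-0.0546,-0.4165,0.03],"rotation":[0,0,-1.77],"fingers":-0.2},{"dp":[-0.0546,-0.4165,0.03],"rotation":[0,0,-1.77],"fingers":-0.2},{"dp":[-0.0546,-0.4165,0.03],"rotation":[0,0,-1.77],"fingers":-0.2}]' 10
python3 - <<'E'
from h import *
np.set_printoptions(precision=4,suppress=True)
for n in ["wrist"]: cv2.imwrite(f"pics/{n}7.png",arm.get_image(n))
s=arm.observe();print({k:s[k] for k in("clock","joints","position","ee_rot","width")})
from scipy.spatial.transform import Rotation as R
M=R.from_rotvec(s["ee_rot"]).as_matrix();print(M)
# socket from wrist6: rebuild camera pose
p=arm.camera_params("wrist");Rc=cv2.Rodrigues(p["rvec"])[0];c=-Rc.T@p["tvec"]
A=M.T@Rc.T; off=M.T@(c-s["position"]);print("cam in tool",A,off)
np.savez("camtool.npz",A=A,off=off)
M6=R.from_rotvec([3.13865787,.121892231,.00285]).as_matrix();t6=np.array([.58217944,-.09118021,.25011858])
R6=(M6@A).T;c6=t6+M6@off;q=dict(p);q["rvec"]=cv2.Rodrigues(R6)[0];q["tvec"]=-R6@c6
print("socket6",plane("wrist",(251.5,53.3),.141,q),plane("wrist",(251.5,53.3),.136,q))
E
```

```text
clock: 9.65
position: [0.4956, 0.3197, 0.22]
ee_rot: [1.896, 2.503, 0.002]
force: [-0.2, 0.0, -0.0]
width: 0.597
{'clock': 9.7, 'joints': array([-0.0176,  0.5414, -0.9872,  1.5764,  0.4683,  1.2771,  0.7688]), 'position': array([0.4956, 0.3198, 0.2201]), 'ee_rot': array([1.8949, 2.503 , 0.0018]), 'width': 0.6006015336715403}
[[-0.2714  0.9625  0.0024]
 [ 0.9625  0.2714 -0.0004]
 [-0.001   0.0022 -1.    ]]
cam in tool [[ 1.     -0.0007 -0.0009]
 [ 0.001   0.9611  0.2762]
 [ 0.0007 -0.2762  0.9611]] [ 0.0003 -0.0743 -0.187 ]
socket6 [0.5683 0.0401 0.141 ] [0.5681 0.0411 0.136 ]
```

View pics/wrist7.png

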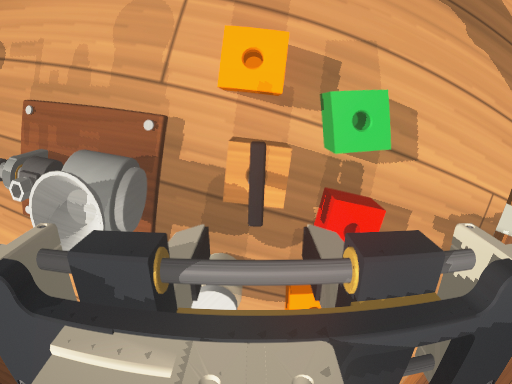

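The wrist view shows the key bar from about (258,142) to (256,227) over the wooden block, with the fingers straddling it.

```bash
python3 - <<'E'
from h import *
np.set_printoptions(precision=4,suppress=True)
w=cv2.imread("pics/wrist7.png")
m=(w.max(2)<75).astype(np.uint8); m[:125]=0;m[232:]=0;m[:,:235]=0;m[:,285:]=0
n,l,st,ce=cv2.connectedComponentsWithStats(m);i=1+np.argmax(st[1:,4]);print(st[i],ce[i])
ys,xs=np.nonzero(l==i);
for y in(145,165,185,205,220):
    r=xs[ys==y];print(y,r.min(),r.max())
a=plane("wrist",((xs[ys==ys.min()]).mean(),ys.min()),.113);b=plane("wrist",((xs[ys==ys.max()]).mean(),ys.max()),.113)
print(a,b,(a+b)/2,np.linalg.norm(b-a),np.arctan2(*(a-b)[[1,0]]))
cv2.imwrite("pics/c14.png",cv2.resize(w[130:240,200:310],None,fx=5,fy=5,interpolation=cv2.INTER_CUBIC))
E
```

```text
[249 142  17  84 439] [257.9727 201.9544]
145 265 265
165 263 264
185 262 263
205 252 262
220 249 262
[0.4536 0.3109 0.113 ] [0.5391 0.3318 0.113 ] [0.4964 0.3213 0.113 ] 0.08804594913834034 -2.9015934436047037
```

View pics/c14.png

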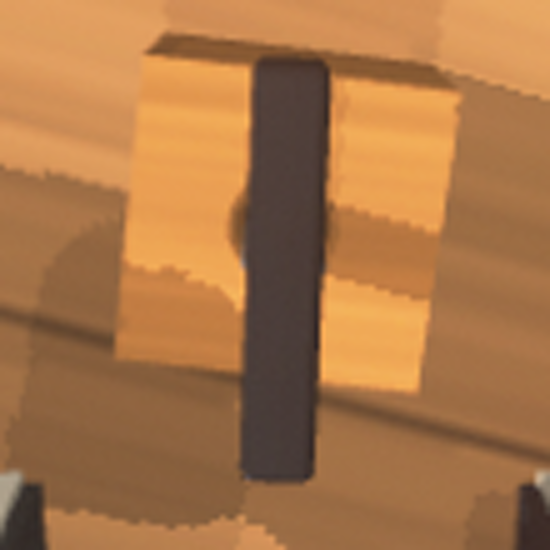

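```bash
python3 - <<'E'
from h import *
np.set_printoptions(precision=4,suppress=True)
a=plane("wrist",(258,141.6),.113);b=plane("wrist",(255.7,226.3),.113)
print(a,b,(a+b)/2,np.linalg.norm(b-a),np.arctan2(*(b-a)[[1,0]]))
f=lambda x,y:plane("wrist",(200+x/5,130+y/5),.06)
cs=[f(150,52),f(460,90),f(418,390),f(115,357)];print(np.array(cs),np.mean(cs,0))
s=arm.observe();t=s["position"];M=cv2.Rodrigues(s["ee_rot"])[0]
print(M.T@((a+b)/2-t), np.arctan2(M[1,0],M[0,0]))
E
```

```text
[0.4534 0.3103 0.113 ] [0.5405 0.3324 0.113 ] [0.497  0.3213 0.113 ] 0.08992533470406525 0.24859000260324587
[[0.4661 0.2802 0.06  ]
 [0.4549 0.3527 0.06  ]
 [0.5288 0.3649 0.06  ]
 [0.5408 0.2906 0.06  ]] [0.4977 0.3221 0.06  ]
[0.0013 0.0015 0.1071] 1.8456000573901734
```

```bash
python3 -m pendant '[{"dp":[0.0013,0.0015,0.05],"rotation":[0,0,0.026],"fingers":-0.2},{"dp":[0.0013,0.0015,0.1],"rotation":[0,0,0.026],"fingers":-0.2},{"dp":[0.0013,0.0015,0.14],"rotation":[0,0,0.026],"fingers":-0.2},{"dp":[0.0013,0.0015,0.158],"rotation":[0,0,0.026],"fingers":-0.2},{"dp":[0.0013,0.0015,0.158],"rotation":[0,0,0.026],"fingers":-0.2},{"dp":[0.0013,0.0015,0.158],"rotation":[0,0,0.026],"fingers":1},{"dp":[0.0013,0.0015,0.158],"rotation":[0,0,0.026],"fingers":1},{"dp":[0.0013,0.0015,0.158],"rotation":[0,0,0.026],"fingers":1},{"dp":[0.0013,0.0015,0.158],"rotation":[0,0,0.026],"fingers":1},{"dp":[0.0013,0.0015,0.158],"rotation":[0,0,0.026],"fingers":1},{"dp":[0.0013,0.0015,0.158],"rotation":[0,0,0.026],"fingers":1}]' 45
python3 - <<'E'
from h import *
for n in ["wrist","side"]: cv2.imwrite(f"pics/{n}8.png",arm.get_image(n))
w=cv2.imread("pics/wrist8.png");d=cv2.imread("pics/side8.png")
cv2.imwrite("pics/c15.png",np.hstack([cv2.resize(w[130:320,160:350],(400,400)),cv2.resize(d[210:310,160:260],(400,400))]))
s=arm.observe();print({k:s[k] for k in("clock","position","ee_rot","force","ft_torque","width")})
E
```

```text
clock: 11.08
position: [0.4973, 0.3214, 0.0624]
ee_rot: [1.927, 2.478, 0.002]
force: [-0.3, -0.6, 3.3]
width: 0.17
{'clock': 11.175, 'position': array([0.49733701, 0.32144382, 0.0623839 ]), 'ee_rot': array([1.92744782e+00, 2.47776713e+00, 2.39372130e-03]), 'force': array([-0.17818185, -1.02412629,  4.06866748]), 'ft_torque': array([-0.20796748, -0.19136787,  0.0168703 ]), 'width': 0.1751878029392055}
```

View pics/c15.png

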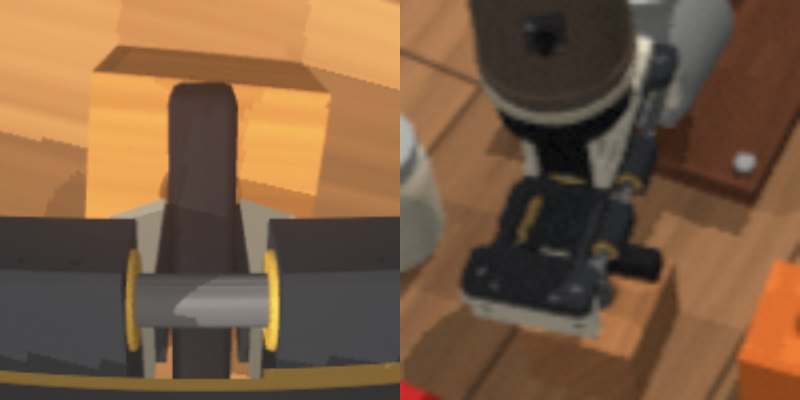

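Grip is good (16.1 mm opening). Next I'll compute the socket yaw from the first wrist picture, then lift.

```bash
python3 - <<'E'
from h import *
from scipy.spatial.transform import Rotation as R
np.set_printoptions(precision=4,suppress=True)
z=np.load("camtool.npz");p=arm.camera_params("wrist")
M=R.from_rotvec([-3.13905566,-.121856788,.00108]).as_matrix();t=np.array([.62899,-.08463,.25078])
Rc=(M@z["A"]).T;c=t+M@z["off"];q=dict(p);q["rvec"]=cv2.Rodrigues(Rc)[0];q["tvec"]=-Rc@c
# corners c3s (12x,origin 185,35): outer hex clockwise from top
pts=[(288,95),(435,175),(432,345),(285,428),(133,350),(134,185)]
W=np.array([plane("wrist",(185+x/12-.46,35+y/12-.46),.141,q) for x,y in pts]);print(W,W.mean(0))
d=W-W.mean(0);a=np.arctan2(d[:,1],d[:,0]);print("vertex yaw mod60",np.mod(a-np.pi/6,np.pi/3),np.linalg.norm(d,axis=1))
E
python3 -m pendant '[{"dp":[0,0,-0.02],"rotation":[0,0,0],"fingers":1},{"dp":[0,0,-0.05],"rotation":[0,0,0],"fingers":1},{"dp":[0,0,-0.1],"rotation":[0,0,0],"fingers":1},{"dp":[0,0,-0.15],"rotation":[0,0,0],"fingers":1},{"dp":[0,0,-0.2],"rotation":[0,0,0],"fingers":1},{"dp":[0,0,-0.2],"rotation":[0,0,0],"fingers":1},{"dp":[0,0,-0.2],"rotation":[0,0,0],"fingers":1}]' 45
```

```text
[[0.5714 0.0562 0.141 ]
 [0.5842 0.0495 0.141 ]
 [0.5852 0.0349 0.141 ]
 [0.5735 0.0273 0.141 ]
 [0.5602 0.0337 0.141 ]
 [0.5591 0.0481 0.141 ]] [0.5722 0.0416 0.141 ]
vertex yaw mod60 [0.0584 0.0605 0.0426 0.0867 0.0555 0.0698] [0.0146 0.0144 0.0146 0.0143 0.0145 0.0147]
clock: 12.05
position: [0.4963, 0.3211, 0.2621]
ee_rot: [1.927, 2.478, 0.001]
force: [-0.4, 0.1, -3.3]
width: 0.171
```

```bash
python3 -m pendant '[{"dp":[-0.05,0.001,0],"rotation":[0,0,0.04],"fingers":1},{"dp":[-0.1,0.0016,0],"rotation":[0,0,0.08],"fingers":1},{"dp":[-0.15,0.0025,0],"rotation":[0,0,0.12],"fingers":1},{"dp":[-0.2,0.0033,0],"rotation":[0,0,0.16],"fingers":1},{"dp":[-0.25,0.004,0],"rotation":[0,0,0.19],"fingers":1},{"dp":[-0.28,0.0048,0],"rotation":[0,0,0.19],"fingers":1},{"dp":[-0.2895,0.0048,0],"rotation":[0,0,0.19],"fingers":1},{"dp":[-0.2895,0.0048,0],"rotation":[0,0,0.19],"fingers":1},{"dp":[-0.2895,0.0048,0],"rotation":[0,0,0.19],"fingers":1},{"dp":[-0.2895,0.0048,0],"rotation":[0,0,0.19],"fingers":1}]' 45
python3 - <<'E'
from h import *
np.set_printoptions(precision=4,suppress=True)
for n in ["wrist","side","scene"]: cv2.imwrite(f"pics/{n}9.png",arm.get_image(n))
w=cv2.imread("pics/wrist9.png");d=cv2.imread("pics/side9.png");e=cv2.imread("pics/scene9.png")
cv2.imwrite("pics/c16.png",np.hstack([cv2.resize(d[100:220,190:290],(400,480)),cv2.resize(e[130:250,216:316],(400,480))]))
s=arm.observe();print({k:s[k] for k in("clock","joints","position","ee_rot","force","ft_torque","width")})
M=cv2.Rodrigues(s["ee_rot"])[0];print(M,np.arctan2(M[1,0],M[0,0])-np.pi/2)
print(proj("side",[[.5722,.0416,.141]]),proj("scene",[[.5722,.0416,.141]]))
E
```

```text
clock: 13.3
position: [0.5719, 0.0432, 0.2627]
ee_rot: [2.151, 2.287, 0.002]
force: [-0.3, -0.4, -2.4]
width: 0.173
{'clock': 13.45, 'joints': array([ 0.4821,  0.4627, -0.9543,  1.5518,  0.387 ,  1.3255,  1.114 ]), 'position': array([0.5722, 0.0424, 0.2627]), 'ee_rot': array([2.152 , 2.2852, 0.0017]), 'force': array([ 0.388 ,  0.3986, -3.1052]), 'ft_torque': array([ 0.105 , -0.1556, -0.0153]), 'width': 0.17095352133742373}
[[-0.06    0.9982  0.0027]
 [ 0.9982  0.06   -0.001 ]
 [-0.0012  0.0026 -1.    ]] 0.060014864421678915
[[234.608  182.2943]] [[265.5407 188.9675]]
```

View pics/c16.png

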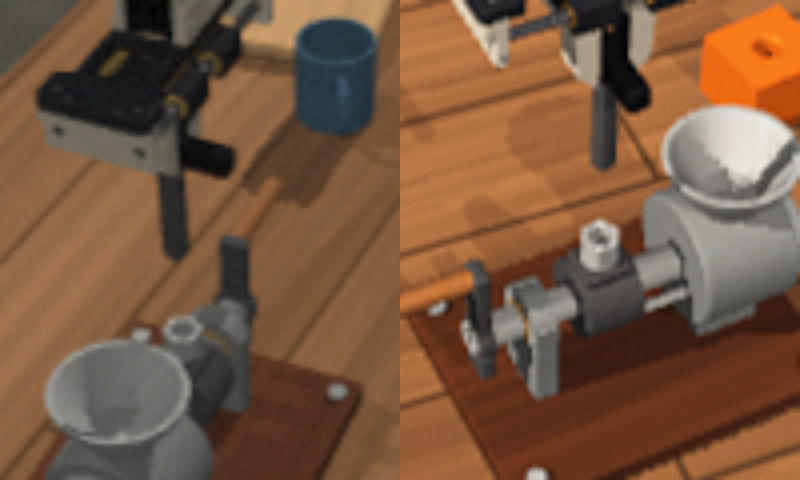

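View pics/wrist9.png

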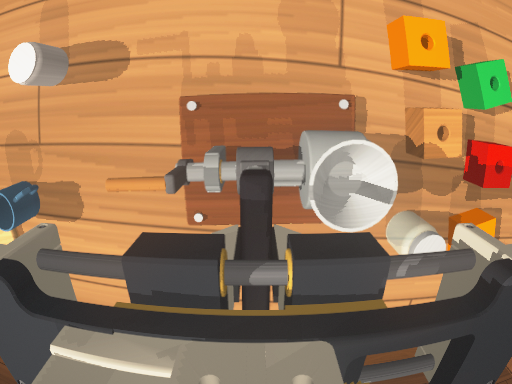

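```bash
python3 - <<'E'
from h import *
np.set_printoptions(precision=2,suppress=True)
T=[[.5722,.0424,z] for z in(.2107,.24,.27,.29)]
for n,o in(("side",(190,100)),("scene",(216,130))):
    g=proj(n,T);print(n,(g-o)*4)
    g=proj(n,[[.5722,.0416,.141]]);print("sock",(g-o)*4)
    im=cv2.imread(f"pics/{n}9.png");x,y=(215,130) if n=="side" else (245,140)
    cv2.imwrite(f"pics/c17{n}.png",cv2.resize(im[y:y+65,x:x+45],None,fx=9,fy=9,interpolation=cv2.INTER_CUBIC))
a=cv2.imread("pics/c17side.png");b=cv2.imread("pics/c17scene.png");cv2.imwrite("pics/c17.png",np.hstack([a,b])[:,:800])
E
```

```text
side [[172.77 256.33]
 [170.49 223.57]
 [168.07 188.8 ]
 [166.41 164.9 ]]
sock [[178.43 329.18]]
scene [[201.39 163.57]
 [202.35 131.2 ]
 [203.38  96.64]
 [204.09  72.76]]
sock [[198.16 235.87]]
```

View pics/c17.png

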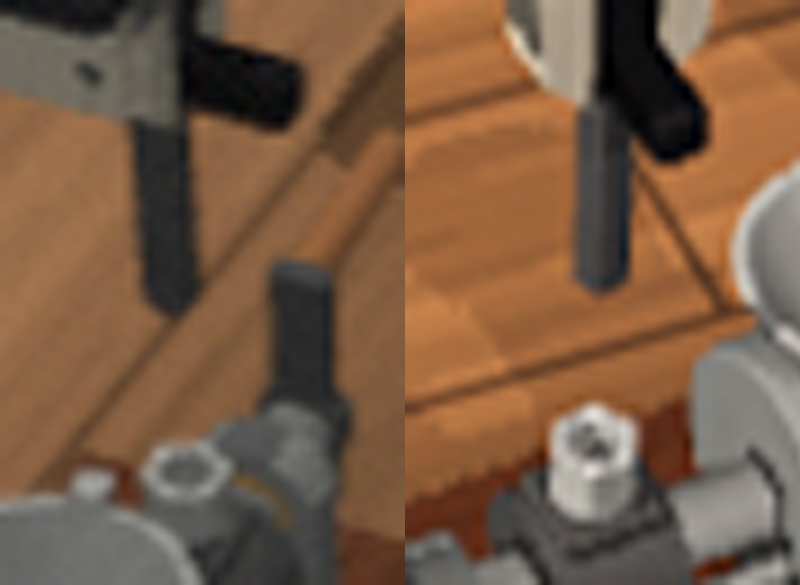

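Allowing for the shared calibration offset, the key tip is lined up with the socket to within about 1 mm in both views. Now I'll descend in stages.

```bash
python3 -m pendant '[{"dp":[-0.0008,0,0.03],"rotation":[0,0,0],"fingers":1},{"dp":[-0.0008,0,0.055],"rotation":[0,0,0],"fingers":1},{"dp":[-0.0008,0,0.065],"rotation":[0,0,0],"fingers":1},{"dp":[-0.0008,0,0.069],"rotation":[0,0,0],"fingers":1},{"dp":[-0.0008,0,0.071],"rotation":[0,0,0],"fingers":1},{"dp":[-0.0008,0,0.073],"rotation":[0,0,0],"fingers":1},{"dp":[-0.0008,0,0.075],"rotation":[0,0,0],"fingers":1},{"dp":[-0.0008,0,0.075],"rotation":[0,0,0],"fingers":1}]' 45
python3 - <<'E'
from h import *
np.set_printoptions(precision=4,suppress=True)
for n in ["side","scene"]: cv2.imwrite(f"pics/{n}10.png",arm.get_image(n))
d=cv2.imread("pics/side10.png");e=cv2.imread("pics/scene10.png")
cv2.imwrite("pics/c18.png",np.hstack([cv2.resize(d[140:200,215:265],(400,480)),cv2.resize(e[150:210,240:290],(400,480))]))
s=arm.observe();print({k:s[k] for k in("clock","position","ee_rot","force","ft_torque","width")})
E
```

```text
clock: 14.45
position: [0.5729, 0.0419, 0.1889]
ee_rot: [2.151, 2.284, 0.004]
force: [-1.9, 0.5, 5.7]
width: 0.172
{'clock': 14.55, 'position': array([0.5729, 0.0419, 0.1889]), 'ee_rot': array([2.1512, 2.2844, 0.0038]), 'force': array([-1.7449,  0.5391,  5.7133]), 'ft_torque': array([-0.0296,  0.3138, -0.0383]), 'width': 0.1722793517839223}
```

View pics/c18.png

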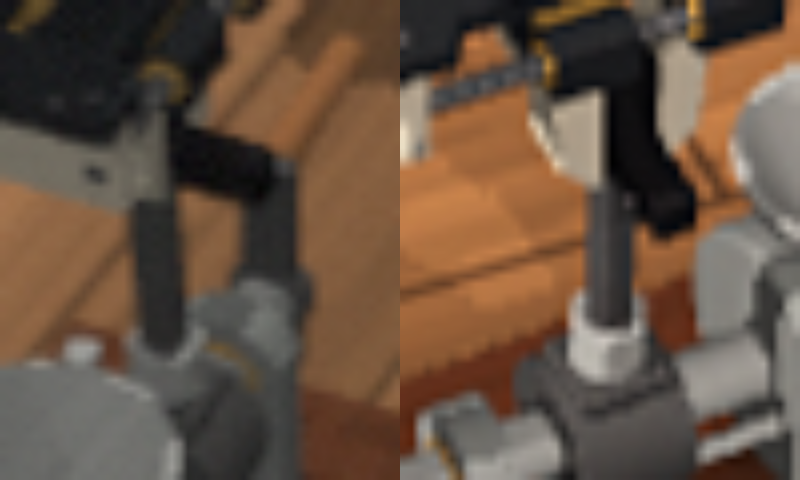

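```bash
python3 -m pendant '[{"dp":[0,-0.0008,0.0],"rotation":[0,0,0],"fingers":1},{"dp":[0,-0.0008,0.002],"rotation":[0,0,0.03],"fingers":1},{"dp":[0,-0.0008,0.003],"rotation":[0,0,-0.03],"fingers":1},{"dp":[0,-0.0008,0.004],"rotation":[0,0,0],"fingers":1}]' 45
python3 - <<'E'
from h import *
np.set_printoptions(precision=4,suppress=True)
s=arm.observe();print({k:s[k] for k in("position","ee_rot","force","ft_torque")})
E
```

```text
clock: 15.05
position: [0.5719, 0.0419, 0.1845]
ee_rot: [2.154, 2.282, 0.003]
force: [-0.7, 0.7, -1.6]
width: 0.173
{'position': array([0.5719, 0.0419, 0.1845]), 'ee_rot': array([2.1545, 2.2823, 0.0035]), 'force': array([-0.7089,  0.7435, -1.6059]), 'ft_torque': array([ 0.2966,  0.0096, -0.0707])}
```

```bash
python3 -m pendant '[{"dp":[0,0,0.003],"rotation":[0,0,0],"fingers":1},{"dp":[0,0,0.005],"rotation":[0,0,0],"fingers":1},{"dp":[0,0,0.0075],"rotation":[0,0,0],"fingers":1},{"dp":[0,0,0.0075],"rotation":[0,0,0],"fingers":1},{"dp":[0,0,0.0075],"rotation":[0,0,0],"fingers":1}]' 45
python3 - <<'E'
from h import *
np.set_printoptions(precision=4,suppress=True)
for n in ["side","scene","wrist"]: cv2.imwrite(f"pics/{n}11.png",arm.get_image(n))
d=cv2.imread("pics/side11.png");e=cv2.imread("pics/scene11.png")
cv2.imwrite("pics/c19.png",np.hstack([cv2.resize(d[140:200,215:265],(400,480)),cv2.resize(e[150:210,240:290],(400,480))]))
s=arm.observe();print({k:s[k] for k in("clock","joints","position","ee_rot","force","ft_torque","width")})
E
```

```text
clock: 15.68
position: [0.5719, 0.042, 0.1769]
ee_rot: [2.155, 2.282, 0.003]
force: [-1.5, 0.7, -2.6]
width: 0.17
{'clock': 15.825, 'joints': array([ 0.4603,  0.5291, -0.9184,  1.6802,  0.4553,  1.1577,  1.0497]), 'position': array([0.5719, 0.042 , 0.177 ]), 'ee_rot': array([2.1545, 2.2823, 0.0035]), 'force': array([ 0.2373, -0.1147, -3.0153]), 'ft_torque': array([0.2653, 0.0186, 0.0099]), 'width': 0.17477877300158104}
```

View pics/c19.png

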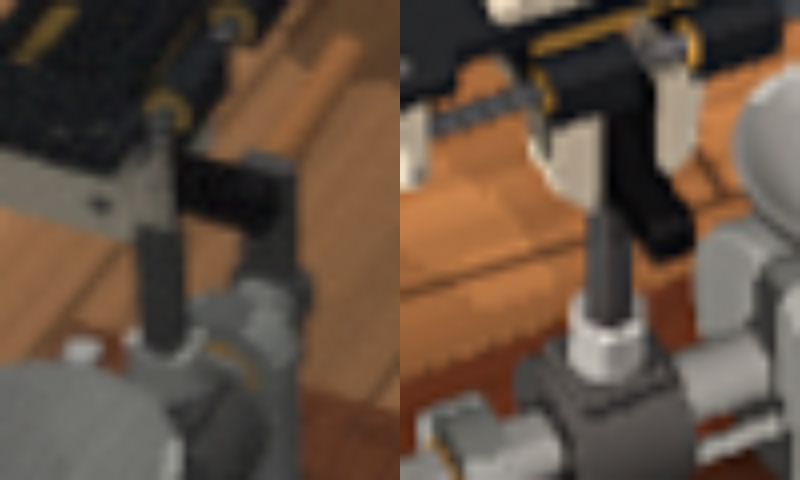

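Seated about 16 mm deep with no side load. Turning clockwise now.

```bash
python3 -m pendant '[{"dp":[0,0,0],"rotation":[0,0,0.08],"fingers":1},{"dp":[0,0,0],"rotation":[0,0,0.16],"fingers":1},{"dp":[0,0,0],"rotation":[0,0,0.24],"fingers":1},{"dp":[0,0,0],"rotation":[0,0,0.32],"fingers":1},{"dp":[0,0,0],"rotation":[0,0,0.4],"fingers":1},{"dp":[0,0,0],"rotation":[0,0,0.48],"fingers":1},{"dp":[0,0,0],"rotation":[0,0,0.55],"fingers":1},{"dp":[0,0,0],"rotation":[0,0,0.6],"fingers":1},{"dp":[0,0,0],"rotation":[0,0,0.6],"fingers":1}]' 45
python3 - <<'E'
from h import *
np.set_printoptions(precision=4,suppress=True)
s=arm.observe();M=cv2.Rodrigues(s["ee_rot"])[0]
print({k:s[k] for k in("clock","joints","position","force","ft_torque","width")},np.arctan2(M[1,0],M[0,0])-np.pi/2)
E
```

```text
clock: 16.95
position: [0.5718, 0.0422, 0.177]
ee_rot: [2.733, 1.545, 0.005]
force: [-0.1, 1.2, -3.9]
width: 0.172
{'clock': 16.95, 'joints': array([ 0.3744,  0.4814, -0.7727,  1.6869,  0.3689,  1.1211,  0.5256]), 'position': array([0.5718, 0.0422, 0.177 ]), 'force': array([-0.0681,  1.1684, -3.8962]), 'ft_torque': array([ 0.3725, -0.0324,  0.1507]), 'width': 0.17178636963405788} -0.5416275994599433
```

```bash
cat > r.py <<'E'
from h import *
np.set_printoptions(precision=4,suppress=True)
s=arm.observe();M=cv2.Rodrigues(s["ee_rot"])[0]
print("F",s["force"],"T",s["ft_torque"],"yaw",np.arctan2(M[1,0],M[0,0])-np.pi/2,"j7",s["joints"][6],s["joint_efforts"][6])
E
python3 -m pendant '[{"dp":[0,0,0],"rotation":[0,0,0.04],"fingers":1},{"dp":[0,0,0],"rotation":[0,0,0.08],"fingers":1},{"dp":[0,0,0],"rotation":[0,0,0.08],"fingers":1}]' 45; python3 r.py
python3 -m pendant '[{"dp":[0,0,0],"rotation":[0,0,0.04],"fingers":1},{"dp":[0,0,0],"rotation":[0,0,0.04],"fingers":1}]' 45; python3 r.py
```

```text
clock: 17.32
position: [0.5718, 0.0422, 0.177]
ee_rot: [2.793, 1.434, 0.005]
force: [0.5, 1.2, -3.2]
width: 0.172
F [ 0.4591  1.2017 -3.1624] T [ 0.318  -0.0824  0.1559] yaw -0.6223408871054235 j7 0.45444693412107046 -0.529906153678894
clock: 17.58
position: [0.5718, 0.0422, 0.177]
ee_rot: [2.822, 1.376, 0.005]
force: [-0.5, 1.4, -3.9]
width: 0.171
F [-0.5478  1.3804 -3.8773] T [ 0.2998 -0.0612  0.123 ] yaw -0.6632306284781011 j7 0.4183094113496925 -0.5125841125845909
```

```bash
python3 -m pendant '[{"dp":[0,0,0],"rotation":[0,0,0.04],"fingers":1},{"dp":[0,0,0],"rotation":[0,0,0.04],"fingers":1}]' 45; python3 r.py
python3 -m pendant '[{"dp":[0,0,0],"rotation":[0,0,0.03],"fingers":1},{"dp":[0,0,0],"rotation":[0,0,0.03],"fingers":1}]' 45; python3 r.py
```

```text
clock: 17.82
position: [0.5718, 0.0422, 0.177]
ee_rot: [2.849, 1.318, 0.005]
force: [0.1, 0.9, -3.9]
width: 0.173
F [ 0.1213  0.9256 -3.9206] T [ 0.3358 -0.0464  0.1354] yaw -0.7041688069418163 j7 0.38208076648054323 -0.5156616121530533
clock: 18.08
position: [0.5718, 0.0423, 0.177]
ee_rot: [2.869, 1.274, 0.005]
force: [0.2, 1.5, -4.2]
width: 0.171
F [ 0.1938  1.5104 -4.1881] T [ 0.3795 -0.0239  0.2012] yaw -0.7348237127096885 j7 0.3548682652758505 -0.4389560781419277
```

```bash
python3 -m pendant '[{"dp":[0,0,0],"rotation":[0,0,0.03],"fingers":1},{"dp":[0,0,0],"rotation":[0,0,0.03],"fingers":1}]' 45; python3 r.py
```

```text
clock: 18.32
position: [0.5718, 0.0422, 0.177]
ee_rot: [2.889, 1.23, 0.005]
force: [1.0, 0.4, -3.9]
width: 0.172
F [ 1.0012  0.3774 -3.9285] T [ 0.3539 -0.0991  0.202 ] yaw -0.7655349024786531 j7 0.3276697785650907 -0.4369198624044657
```

```bash
python3 -m pendant '[{"dp":[0,0,0],"rotation":[0,0,0.03],"fingers":1},{"dp":[0,0,0],"rotation":[0,0,0.03],"fingers":1}]' 45; python3 r.py
```

```text
clock: 18.58
position: [0.5718, 0.0423, 0.177]
ee_rot: [2.907, 1.186, 0.005]
force: [-0.0, 1.3, -5.0]
width: 0.171
F [-0.0412  1.2933 -4.9992] T [ 0.3179 -0.0859  0.1094] yaw -0.7963086026493786 j7 0.3004329369016799 -0.43751126155257225
```

```bash
python3 -m pendant '[{"dp":[0,0,0],"rotation":[0,0,0.03],"fingers":1},{"dp":[0,0,0],"rotation":[0,0,0.03],"fingers":1}]' 45; python3 r.py
```

```text
clock: 18.82
position: [0.5718, 0.0423, 0.177]
ee_rot: [2.925, 1.141, 0.005]
force: [-0.8, 0.9, -4.2]
width: 0.174
F [-0.821   0.9149 -4.1962] T [ 0.3084 -0.0956  0.1155] yaw -0.8270328190773073 j7 0.2731362556917898 -0.4378569032996893
```

```bash
python3 -m pendant '[{"dp":[0,0,0],"rotation":[0,0,0.03],"fingers":1},{"dp":[0,0,0],"rotation":[0,0,0.03],"fingers":1}]' 45; python3 r.py
```

```text
clock: 19.08
position: [0.5718, 0.0423, 0.177]
ee_rot: [2.942, 1.096, 0.005]
force: [-0.4, 0.5, -4.2]
width: 0.174
F [-0.4106  0.5498 -4.1516] T [ 0.3794 -0.1192  0.1915] yaw -0.8577006466621464 j7 0.24589059978055444 -0.4773833602666855
```

```bash
python3 -m pendant '[{"dp":[0,0,0],"rotation":[0,0,0.03],"fingers":1},{"dp":[0,0,0],"rotation":[0,0,0.03],"fingers":1}]' 45; python3 r.py
```

```text
clock: 19.32
position: [0.5719, 0.0423, 0.177]
ee_rot: [2.959, 1.051, 0.005]
force: [-0.8, 0.7, -4.5]
width: 0.177
F [-0.8198  0.7189 -4.4856] T [ 0.3011 -0.0787  0.2512] yaw -0.888379688075141 j7 0.21863851311604604 -0.534372366964817
```

Torque is now climbing, so the screw is on the flat. One more small step.

```bash
python3 -m pendant '[{"dp":[0,0,0],"rotation":[0,0,0.02],"fingers":1},{"dp":[0,0,0],"rotation":[0,0,0.02],"fingers":1}]' 45; python3 r.py
```

```text
clock: 19.58
position: [0.5718, 0.0422, 0.177]
ee_rot: [2.969, 1.02, 0.005]
force: [-0.3, 1.1, -4.1]
width: 0.173
F [-0.2772  1.0767 -4.0617] T [ 0.2557 -0.1206  0.3685] yaw -0.908801592260605 j7 0.20047415222937828 -0.5078857764601707
```

```bash
python3 -m pendant '[{"dp":[0,0,0],"rotation":[0,0,0],"fingers":1},{"dp":[0,0,0],"rotation":[0,0,0],"fingers":1}]' 45; python3 r.py
```

```text
clock: 19.82
position: [0.5719, 0.0422, 0.177]
ee_rot: [2.969, 1.02, 0.005]
force: [-0.4, 0.2, -4.0]
width: 0.172
F [-0.3773  0.2113 -4.0485] T [ 0.2859 -0.1288  0.3019] yaw -0.9086917773029994 j7 0.2005168198300056 -0.3176120202988386
```

```bash
for i in 1 2 3; do python3 -m pendant '[{"dp":[0,0,0],"rotation":[0,0,0],"fingers":1}]' 45 >/dev/null; python3 r.py; done
```

```text
F [-1.3518  0.6909 -3.3915] T [ 0.2092 -0.1584  0.2975] yaw -0.9086443025790553 j7 0.20058438857890645 -0.31560578383505344
F [ 0.0359  0.9297 -4.1906] T [ 0.2828 -0.1323  0.3192] yaw -0.9085966456836977 j7 0.20063693868505061 -0.3140714205801487
F [-0.8439  2.1721 -3.8644] T [ 0.2805 -0.1215  0.2632] yaw -0.9086056271009149 j7 0.2006361230237723 -0.3137301653623581
```

Five readings average about 0.31 N m. I'll relieve the key within its free play, then lift it out.

```bash
python3 -m pendant '[{"dp":[0,0,0],"rotation":[0,0,-0.03],"fingers":1},{"dp":[0,0,0],"rotation":[0,0,-0.05],"fingers":1},{"dp":[0,0,0],"rotation":[0,0,-0.05],"fingers":1}]' 45; python3 r.py
```

```text
clock: 20.58
position: [0.5719, 0.0422, 0.177]
ee_rot: [2.943, 1.095, 0.005]
force: [0.2, 0.7, -3.0]
width: 0.173
F [ 0.1595  0.6837 -3.0023] T [ 0.3451 -0.0549  0.0283] yaw -0.8583309353660741 j7 0.24534818370070222 0.20364972297102213
```

```bash
python3 -m pendant '[{"dp":[0,0,-0.005],"rotation":[0,0,0],"fingers":1},{"dp":[0,0,-0.012],"rotation":[0,0,0],"fingers":1},{"dp":[0,0,-0.02],"rotation":[0,0,0],"fingers":1},{"dp":[0,0,-0.05],"rotation":[0,0,0],"fingers":1},{"dp":[0,0,-0.09],"rotation":[0,0,0],"fingers":1},{"dp":[0,0,-0.09],"rotation":[0,0,0],"fingers":1},{"dp":[0,0,-0.09],"rotation":[0,0,0],"fingers":1}]' 45; python3 r.py
python3 - <<'E'
from h import *
np.set_printoptions(precision=4,suppress=True)
for n in ["side","scene","wrist"]: cv2.imwrite(f"pics/{n}12.png",arm.get_image(n))
d=cv2.imread("pics/side12.png");e=cv2.imread("pics/scene12.png")
cv2.imwrite("pics/c20.png",np.hstack([cv2.resize(d[120:215,205:284],(400,480)),cv2.resize(e[140:235,230:309],(400,480))]))
s=arm.observe();M=cv2.Rodrigues(s["ee_rot"])[0];print(s["position"],M)
d=np.array([.4975,.3217,s["position"][2]])-s["position"];print(M.T@d)
E
```

```text
clock: 21.45
position: [0.5713, 0.042, 0.267]
ee_rot: [2.942, 1.094, 0.005]
force: [0.2, -0.7, -3.4]
width: 0.173
F [ 0.1986 -0.6605 -3.4145] T [ 0.0454 -0.1505 -0.0024] yaw -0.8586332461929265 j7 0.30081186801266213 0.014344460796564817
[0.5709 0.0419 0.266 ] [[ 0.7569  0.6536  0.002 ]
 [ 0.6536 -0.7569 -0.0012]
 [ 0.0007  0.0022 -1.    ]]
[ 0.1273 -0.2597 -0.0005]
```

View pics/c20.png

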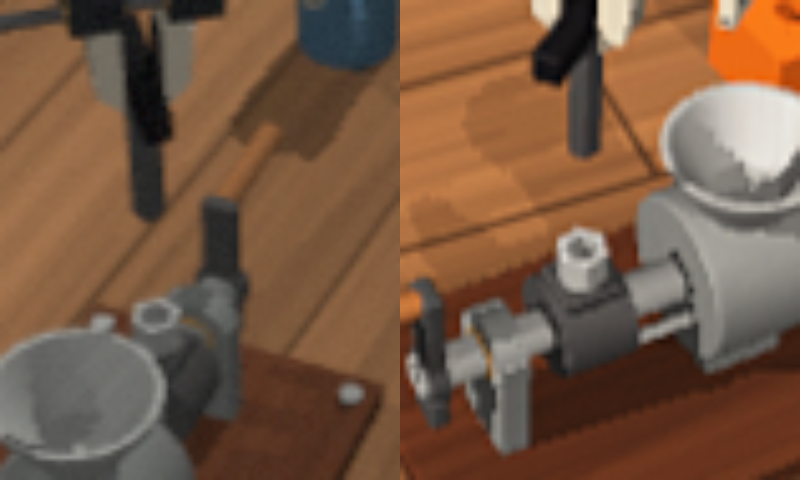

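View pics/wrist12.png

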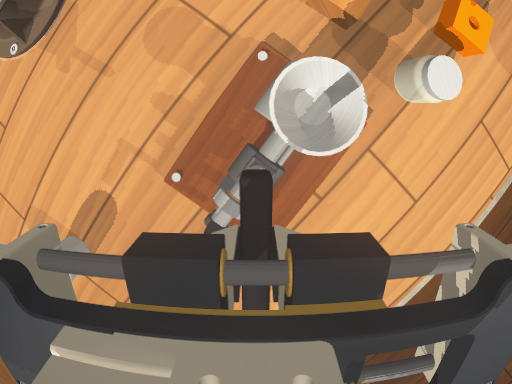

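```bash
python3 -m pendant '[{"dp":[0.022,-0.045,0],"rotation":[0,0,-0.15],"fingers":1},{"dp":[0.044,-0.09,0],"rotation":[0,0,-0.3],"fingers":1},{"dp":[0.066,-0.135,0],"rotation":[0,0,-0.45],"fingers":1},{"dp":[0.088,-0.18,0],"rotation":[0,0,-0.6],"fingers":1},{"dp":[0.11,-0.225,0],"rotation":[0,0,-0.75],"fingers":1},{"dp":[0.12,-0.246,0],"rotation":[0,0,-0.9],"fingers":1},{"dp":[0.1275,-0.26,0],"rotation":[0,0,-1.02],"fingers":1},{"dp":[0.1275,-0.26,0],"rotation":[0,0,-1.1],"fingers":1},{"dp":[0.1275,-0.26,0],"rotation":[0,0,-1.1],"fingers":1},{"dp":[0.1275,-0.26,0],"rotation":[0,0,-1.1],"fingers":1},{"dp":[0.1275,-0.26,0],"rotation":[0,0,-1.1],"fingers":1}]' 45; python3 r.py
python3 - <<'E'
from h import *
np.set_printoptions(precision=4,suppress=True)
for n in ["side","scene"]: cv2.imwrite(f"pics/{n}13.png",arm.get_image(n))
d=cv2.imread("pics/side13.png");e=cv2.imread("pics/scene13.png")
cv2.imwrite("pics/c21.png",np.hstack([cv2.resize(d[195:315,160:260],(400,480)),cv2.resize(e[90:210,290:390],(400,480))]))
s=arm.observe();M=cv2.Rodrigues(s["ee_rot"])[0];t=s["position"];print(t)
P=[t-[0,0,.0525],t-[0,0,.02],[.4975,.3219,.06]]
print((proj("side",P)-[160,195])*4,(proj("scene",P)-[290,90])*4+[400,0])
E
```

```text
clock: 22.98
position: [0.4976, 0.3217, 0.2654]
ee_rot: [1.938, 2.47, 0.0]
force: [0.3, -0.5, -2.4]
width: 0.171
F [ 0.2537 -0.5348 -2.4465] T [ 0.1174 -0.1599  0.0514] yaw 0.24001076863329307 j7 0.7628625271761837 -0.02414991846308112
[0.4975 0.3218 0.2656]
[[166.1908 205.0107]
 [160.1051 168.7373]
 [191.4057 355.4868]] [[627.2064 146.4415]
 [634.8652 110.2389]
 [595.0265 298.7817]]
```

View pics/c21.png

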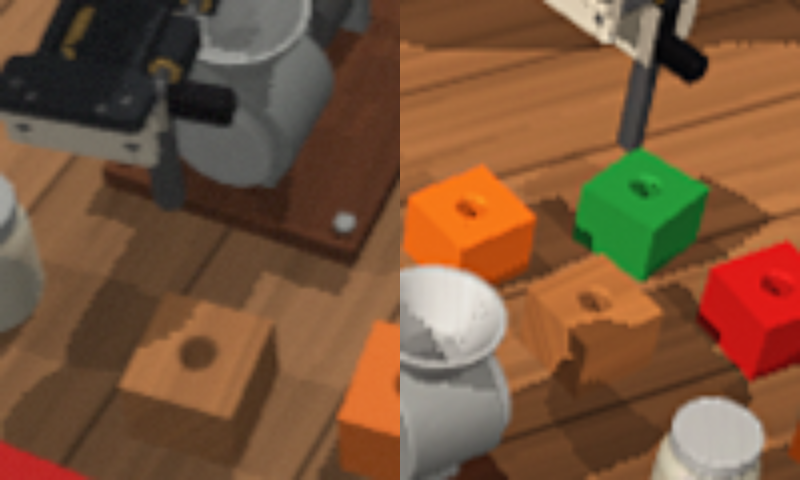

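```bash
python3 - <<'E'
from h import *
np.set_printoptions(precision=4,suppress=True)
d=cv2.imread("pics/side13.png");e=cv2.imread("pics/scene13.png")
cv2.imwrite("pics/c22.png",np.hstack([cv2.resize(d[240:310,190:230],(400,700))[:600],cv2.resize(e[115:185,325:365],(400,700))[:600]]))
a=(160+194/4,195+349/4);b=(290+(593-400)/4,90+299.5/4)
print(tri([("side",a),("scene",b)]),plane("side",a,.06),plane("scene",b,.06))
E
```

```text
(array([0.4983, 0.3185, 0.0616]), [0.000765379843870708, 0.0007653798438706535]) [0.4985 0.3171 0.06  ] [0.4976 0.32   0.06  ]
```

View pics/c22.png

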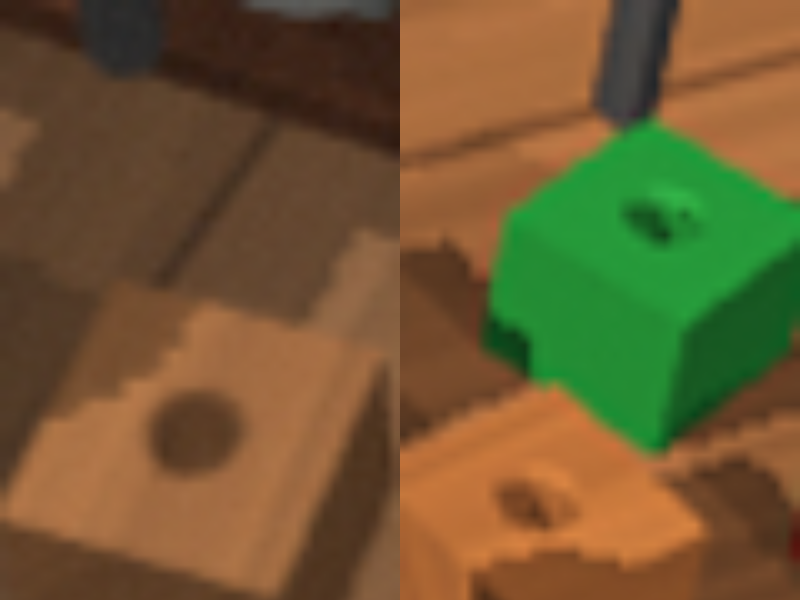

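```bash
python3 -m pendant '[{"dp":[-0.0006,0,0.05],"rotation":[0,0,0],"fingers":1},{"dp":[-0.0006,0,0.1],"rotation":[0,0,0],"fingers":1},{"dp":[-0.0006,0,0.135],"rotation":[0,0,0],"fingers":1},{"dp":[-0.0006,0,0.15],"rotation":[0,0,0],"fingers":1},{"dp":[-0.0006,0,0.155],"rotation":[0,0,0],"fingers":1},{"dp":[-0.0006,0,0.16],"rotation":[0,0,0],"fingers":1},{"dp":[-0.0006,0,0.16],"rotation":[0,0,0],"fingers":1}]' 45; python3 r.py
python3 - <<'E'
from h import *
for n in ["side","scene"]: cv2.imwrite(f"pics/{n}14.png",arm.get_image(n))
d=cv2.imread("pics/side14.png");e=cv2.imread("pics/scene14.png")
cv2.imwrite("pics/c23.png",np.hstack([cv2.resize(d[235:315,170:250],(400,400)),cv2.resize(e[110:190,300:380],(400,400))]))
print(arm.observe()["position"])
E
```

```text
clock: 23.95
position: [0.4984, 0.3213, 0.1063]
ee_rot: [1.937, 2.469, 0.002]
force: [-0.2, 0.5, -2.1]
width: 0.173
F [-0.177   0.4789 -2.0543] T [ 0.0804 -0.1133 -0.0277] yaw 0.240377660562356 j7 0.6412707948603987 -0.04731852910481393
[0.4983952  0.32138616 0.10637916]
```

View pics/c23.png

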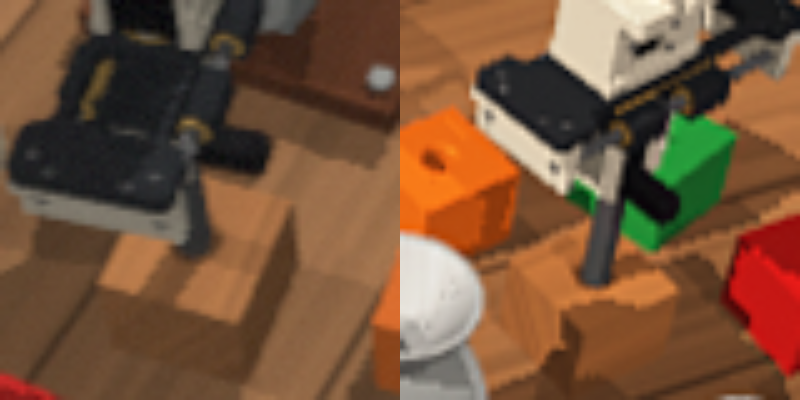

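The tip is in the hole with no contact force, so I'll lower it the rest of the way.

```bash
python3 -m pendant '[{"dp":[0,-0.0005,0.015],"rotation":[0,0,0],"fingers":1},{"dp":[0,-0.0007,0.03],"rotation":[0,0,0],"fingers":1},{"dp":[0,-0.0007,0.038],"rotation":[0,0,0],"fingers":1},{"dp":[0,-0.0007,0.042],"rotation":[0,0,0],"fingers":1},{"dp":[0,-0.0007,0.0435],"rotation":[0,0,0],"fingers":1},{"dp":[0,-0.0007,0.0435],"rotation":[0,0,0],"fingers":1}]' 45; python3 r.py
```

```text
clock: 24.8
position: [0.4979, 0.3214, 0.0631]
ee_rot: [1.937, 2.47, 0.003]
force: [-0.1, -0.1, -2.2]
width: 0.175
F [-0.134  -0.1234 -2.2102] T [ 0.1281 -0.1423 -0.0025] yaw 0.24048798434704866 j7 0.5997635552716034 -0.018201975035481155
```

Within about 1 mm of the floor. I'll release slowly and retreat straight up.

```bash
python3 -m pendant '[{"dp":[0,0,0.001],"rotation":[0,0,0],"fingers":1},{"dp":[0,0,0.001],"rotation":[0,0,0],"fingers":0.4},{"dp":[0,0,0.001],"rotation":[0,0,0],"fingers":0.2},{"dp":[0,0,0.001],"rotation":[0,0,0],"fingers":-0.2},{"dp":[0,0,0.001],"rotation":[0,0,0],"fingers":-0.2},{"dp":[0,0,0.001],"rotation":[0,0,0],"fingers":-0.2},{"dp":[0,0,-0.04],"rotation":[0,0,0],"fingers":-0.2},{"dp":[0,0,-0.09],"rotation":[0,0,0],"fingers":-0.2},{"dp":[0,0,-0.14],"rotation":[0,0,0],"fingers":-0.2},{"dp":[0,0,-0.16],"rotation":[0,0,0],"fingers":-0.2},{"dp":[0,0,-0.16],"rotation":[0,0,0],"fingers":-0.2},{"dp":[0,0,-0.16],"rotation":[0,0,0],"fingers":-0.2},{"dp":[0,0,-0.16],"rotation":[0,0,0],"fingers":-0.2}]' 45; python3 r.py
python3 - <<'E'
from h import *
for n in ["side","scene","wrist"]: cv2.imwrite(f"pics/{n}15.png",arm.get_image(n))
d=cv2.imread("pics/side15.png");e=cv2.imread("pics/scene15.png")
cv2.imwrite("pics/c24.png",np.hstack([cv2.resize(d[150:320,160:300],(400,486)),cv2.resize(e[110:263,230:356],(400,486))]))
print(arm.observe()["position"])
E
```

```text
clock: 26.42
position: [0.4969, 0.3207, 0.2214]
ee_rot: [1.937, 2.47, -0.001]
force: [0.3, -0.1, 0.1]
width: 0.6
F [ 0.2734 -0.0942  0.1442] T [ 0.1542 -0.1163  0.0533] yaw 0.2406337533508196 j7 0.7353571517850294 -0.005795177130494267
[0.4971275  0.32116981 0.22218265]
```

View pics/c24.png

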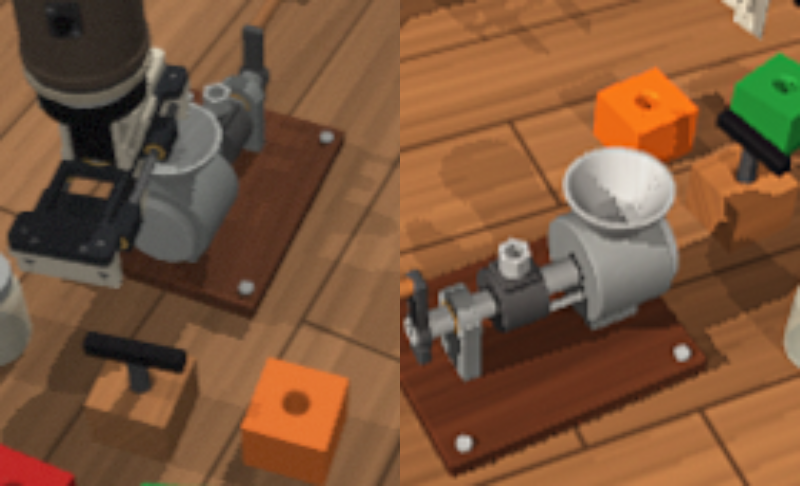

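View pics/wrist15.png

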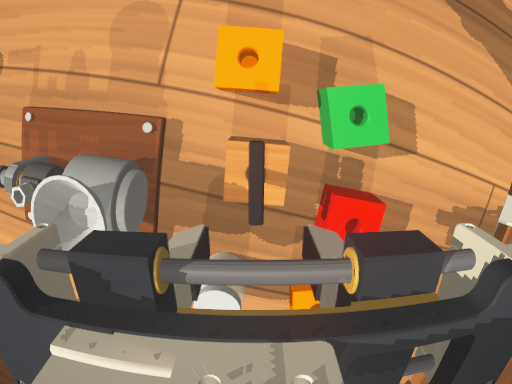

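The wrist view shows the key standing in the wooden stand, its bar from (257,142) to (256,225), as it was at the start. The crank is upright and the bystanders are undisturbed, so I'm handing in.

```bash
python3 -c "
from cell import arm
print(arm.sign_off())"
```

```text
the job is handed in; nothing more can be done
None
```

The job is handed in at about 26.5 s of the 72 s; the sign-off reported no verdict. I swung the crank upright and took the key from the wooden stand. I tightened the setscrew until it bore on the flat and put the key back in its stand.

**Last checks**
- **Shaft:** it measured within about 0.03 rad of straight up when I let go of the crank, and the crank still looked upright after tightening.
- **Key in socket:** it went in about 16 mm with no side load.
- **Screw:** the torque began to climb at a key yaw of about -0.84 rad. I stopped at about 0.31 N m, the mean of five readings from 0.26 to 0.37. The first 0.37 came as the turn ended, and the wrist torque is noisy by about ±0.04 N m.
- **Key in stand:** it stands upright, with the bar at the same pixels as before I picked it up. The gripper is open and clear above it.
- **Bystanders:** the mug, jar and tin were never approached, and the last views show no sign that they moved, though I did not measure them.

**What disagreed**
- **Finger tips:** they sit about 27 mm further back than the stated TCP. My first grasp of the crank handle therefore closed just above it without touching, and I corrected for this in every later grasp.
- **Camera estimates:** side and wrist views differed by 1 to 3 mm. One socket estimate was off by about 5 mm because the picture was taken while the arm was still settling. I lined the key up with the socket by relative image positions, so neither error affected the result.

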